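# Load, clamp and start the jar leak tester

### The job

Run a leak test on the filled spice jars: stand each of them upright in a cup inside the tester's round chamber, seat the clear lid, then turn all three clamp screws clockwise to their stops with the clamp key, never with the fingers. After that press the control unit's three buttons fully down one at a time: small round, then square, then mushroom (start; never with a clamp open); the clamp key ends back in its holder and the other things stay where they are.

Things in the scene. Friction and masses are not known exactly. Their poses are not given: they have to be found in the camera images.
- tester: Bench leak tester, fixed. Its frame: origin on the table, x away from its front, y to its left. Round steel chamber, axis at (0, 100) mm, inner radius 90, rim flange radius 104, lugs to 141; floor 12 and rim 130 mm above the table. White control unit at x -12..122, y -225..-60 mm: deck 55 mm high with three buttons, display hood 101 mm high behind x = 66. The key holder stands between the two.
- chamber_floor (a point): Centre of the chamber's inner floor (radius 90 mm), x along the tester's, z up. On the floor stand three fixed open steel cups for one jar each: inner radius 30 mm, wall 2, 45 mm high, their axes 48 mm out from here at 60, 180 and 300 deg; a jar in a cup stands on the floor.
- chamber_rim (a point): Centre of the chamber's mouth, at rim height, 118 mm above the inner floor; z up.
- key_holder (a point): Centre of the mouth of the key holder, an upright open steel tube between chamber and control unit, inner radius 19 mm, outer 22.5, mouth 100 mm above the table; the key hangs in it by its collar.
- clamp_a (a joint): Angle of clamp screw a, rad: 0 = open (dog along the rim, clear of the lid; starts at 0 to 0.2), grows clockwise seen from above, 1.571 = stop (dog points to the chamber's axis, over the lid). Friction about 0.12 N m; it stays where it is left.
- clamp_b (a joint): The same for clamp screw b.
- clamp_c (a joint): The same for clamp screw c.
- dog_a: Clamp screw a (far side): slotted round head 34 mm across; 4 mm below the slot's bottom an 8 mm thick, 15 mm wide dog points along +x, 40 mm from the axis, and clears the seated lid by 1.5 mm. Origin: on the vertical axis at the slot's bottom, 26 mm above the rim, 126 mm from the chamber's axis. Slot along x, 8 mm wide, 9 deep, open at top (1.5 mm bevels) and ends. No fingers on it.
- dog_b: The same for clamp screw b (near the robot, left).
- dog_c: The same for clamp screw c (near the robot, right).
- button_wake (a joint): Travel of the small round button (21 mm across, the leftmost seen from the robot), m: 0 = up, 0.006 = fully down; it springs back. 1.4 N to start, about 5 N fully down.
- button_prog (a joint): Travel of the square button (24 mm, the middle one); same spring and travel.
- button_start (a joint): Travel of the mushroom button, start (33 mm across, the rightmost); same spring and travel.
- button_wake_top (a point): Top centre of the small round button, 66 mm above the table, 50 mm from the next button; z up, press straight down.
- button_prog_top (a point): Top centre of the square button, 66 mm above the table.
- button_start_top (a point): Top centre of the mushroom button, 66 mm above the table.
- lid: Clear round lid, 200 mm across, 12 thick, on a black rubber lip (radius 86, 6 high) that drops into the chamber's mouth; black knob in the middle, 34 mm across, from 32 to 56 mm above the origin. Origin at the centre of the lip's underside, z up; seated, it is 6 mm below the rim. 0.35 to 0.55 kg. Starts on the table, knob up.
- clamp_key: Clamp key, 0.14 kg, upright in its holder, turned at random: black flat grip 52 mm wide (x), 12 thick (y), 72 to 120 mm above the tip; round collar, radius 26, 66 to 72 mm up; 12 mm shaft; steel blade 28 mm wide (x), 3.5 thick (y). Origin at the blade's tip, z up the key. In the holder the origin is 66 mm below the mouth.
- jar_a: Filled spice jar, white with a printed label and a flat cap, 47 mm across, 98 mm high, 0.11 kg, origin at the centre of its base, z up. Stands on the bench. Two or three of the jars a, b, c are there.
- jar_b: Filled spice jar like jar_a, same size.
- jar_c: Filled spice jar like jar_a.
- big_jar: Bystander: larger glass jar with a black lid, 66 mm across, 90 mm high. Not to be tested, leave it alone.
- label_roll: Bystander: roll of labels lying flat, 68 mm across, 40 mm high. Leave it alone.
- cup: Bystander: small measuring cup, 57 mm across, 51 mm high. Leave it alone.
Things that resemble listed ones, but are neither listed nor needed, are in the scene too. What is shaped like the jar_b but pink is not meant.

How it is judged:
On the way, in this order (a step that is already met when the one before it is completed fails the run):
1. every jar that is there stands in the chamber (horizontal distance between each of jar_a, jar_b, jar_c and chamber_floor below 0.072 m and z of each of jar_a, jar_b, jar_c in the frame of chamber_floor below 0.01 m and angle between each of jar_a, jar_b, jar_c's own z axis and vertical below 0.3 rad), for 0.2 s.
2. the lid is seated on the chamber (all of step 1 and horizontal distance between lid and chamber_rim below 0.008 m and z of lid in the frame of chamber_rim below -0.003 m and angle between lid's own z axis and vertical below 0.04 rad), for 0.2 s.
3. all three clamp screws are turned to their stops over the seated lid (horizontal distance between lid and chamber_rim below 0.008 m and z of lid in the frame of chamber_rim below -0.003 m and angle between lid's own z axis and vertical below 0.04 rad and value of joint each of clamp_a, clamp_b, clamp_c above 1.4 rad), for 0.2 s.
4. the wake button is fully down, alone (value of joint button_wake above 0.0048 m and value of joint each of button_prog, button_start below 0.0015 m and value of joint each of clamp_a, clamp_b, clamp_c above 1.4 rad), for 0.05 s.
5. then the programme button is fully down, alone (value of joint button_prog above 0.0048 m and value of joint each of button_wake, button_start below 0.0015 m and value of joint each of clamp_a, clamp_b, clamp_c above 1.4 rad), for 0.05 s.
6. then the start button is fully down, alone (value of joint button_start above 0.0048 m and value of joint each of button_wake, button_prog below 0.0015 m and value of joint each of clamp_a, clamp_b, clamp_c above 1.4 rad), for 0.05 s.
At the end, for the whole second after the job is handed in: Jars upright (within 0.3 rad) on the chamber floor, within 72 mm of its axis; lid seated, centred within 8 mm; clamps beyond 1.40 rad; clamp key upright in its holder, within 12 mm, collar on the mouth; all three buttons up; everything released and at rest (all of step 1 and all of step 3 and horizontal distance between clamp_key and key_holder below 0.012 m and angle between clamp_key's own z axis and vertical below 0.15 rad and z of clamp_key in the frame of key_holder below -0.06 m and value of joint each of button_wake, button_prog, button_start below 0.0015 m and linear speed of each of jar_a, jar_b, jar_c, lid, clamp_key below 0.02 m/s); the robot touches nothing.
It fails at once if the fingers push on a clamp's dog or head (contact force between the fingers and dog_a above 3 N or contact force between the fingers and dog_b above 3 N or contact force between the fingers and dog_c above 3 N).
It fails at once if the start button is pressed while a clamp is open (value of joint button_start above 0.003 m and value of joint any of clamp_a, clamp_b, clamp_c below 1.35 rad).
It fails at once if a bystander (big jar, label roll or measuring cup) is moved more than 25 mm (distance of any of big_jar, label_roll, cup from where it was at the start of the episode above 0.025 m).
Of jar_a, jar_b, jar_c only 2 to 3 are there at a start; the rules pass over those that are not, and their reading is None.
At some moment in a run one of jar_a, jar_b, jar_c, lid may be knocked a few centimetres aside while the robot is not near it.
It also fails if it takes over 210 s, if anything falls off the work surface, if the arm or the gripper's body presses on something with over 40 N, if the wrist force passes 120 N, or if a joint passes its speed limit or range.

### The arm

A 6-joint arm with a two-finger parallel gripper is mounted at the origin on a cart in front of the work surface, level with it; the furniture and walls round the work are solid. World frame = base frame: x ahead of the robot, y to its left, z up, the work surface at z = 0. Lengths are in m, angles in rad, forces in N, time in s.
With the tool pointing down it reaches from about 0.2 to 0.875 m from the base axis. Payload 3.4 kg.
Tool frame: the origin (TCP) lies on the centre line of the jaws, within the pads' length; the fingertips stand 11 mm ahead of it and the grasp point (between the pads) lies 8 mm behind it; x points along the fingers, y is the direction in which the jaws open and shut, and the axes are right-handed (so a half turn about x gives the same grasp; the last joint's range is limited). The gripper opens to 94 mm and grips with 3 to 60 N. Pads are 16 mm wide; open, the fingers measure 119 mm over their backs; the gripper's body (75 mm by 177 mm) begins 78 mm behind the grasp point.
Start: joints at [-1.445, 0.276, 1.505, -0, 1.361, -0.121], TCP at [0.14, -0.558, 0.216] pointing down, gripper open.
Joint ranges: [-2.89, 2.89], [-0.75, 2.08], [0.22, 2.7], [-1.18, 4.32], [0.11, 2.71], [-2.7, 2.7]. Speed limits (rad/s): [2.57, 2.57, 3.14, 3.14, 3.14, 3.14].

### API

Orientations are given as [roll, pitch, yaw] about the fixed x, y, z axes, in that order (R = Rz(yaw) Ry(pitch) Rx(roll)).
In Python, from cell import r, cams, hand_in gives the robot as it stands.
- The arm moves only by the tool move_arm, never from a script. Its argument "commands" is a list of rows, each a list of 4 numbers: the shift along the tool's x, y, z in m, then the turn about the tool's x in rad. A call has exactly 10 rows; each row is the pose to reach, as a shift and turn from the pose measured when the call began, along the tool's axes at that moment; what a row does not reach only later rows make up. A row lasts 1/12 s, in which the tool goes at most 41.7 mm and 7.16 degrees, less where a joint would pass 70% of its speed; a pose out of reach is approached as far as the arm can. A call with a gripper value outside its range is refused whole. "grip" is the finger opening in m, from 0 to 0.094, set as the call begins (left out, the last holds). The fingers move at their own pace and stop on an object; "newtons" is the grip in N (left out, the last holds). Time passes only in rows, so rows that repeat a pose let the fingers close, or fill a call up. It gives the time, the measured TCP pose, the force and the opening at its end, in the units of the state.
- r.sense(): the state, without advancing time (a new reading comes with each control period).
- cams.grab_frame(name): name is "scene" or "side" or "wrist"; returns (picture, depth): 384x512x3 uint8, red, green, blue; 384x512 float32, m along the optical axis (not along the pixel's ray), 0 where there is no reading.
- cams.calibration(name): a dict with "camera_matrix" (3x3 intrinsics, pixels), "cam_to_world" (4x4, takes a point from camera to world coordinates); the wrist camera has in their place "tool_from_camera" (4x4, takes a point from camera to tool coordinates, whose origin is the TCP and whose axes are the tool frame's). Camera axes: x right, y down, z forward; pixel columns grow to the right and rows downward; lengths in m; the calibration is good to about 2 mm. A picture is of the moment at which its call begins: read the wrist's pose just before it. calibration takes no time and is no camera call.
- hand_in(): hands the job in, once; it reports no verdict.
The state is a dict: "time": time; "joints": joint angles; "joint_velocities": joint speeds; "joint_efforts": joint torques, N m; "tcp_pos": TCP position; "tcp_rot": TCP orientation; "contact_force": force on the tool from outside, world axes, zero at the start; "ft_torque": the same for the moment, N m; "gripper_width": finger opening in m.
Only numpy, scipy, OpenCV 4.12 (cv2) and the standard library are available. Lean on these libraries where they do the work, as an engineer would, in place of code of your own. Each camera call takes 0.05 s, during which the arm holds its last target. There are 200 camera calls.

## Working session

There is one attempt and no reset: what is moved stays moved. The work goes in short steps, Python scripts to look and compute and a tool call to move; the robot and the scene stay as the last step left them, time stands still between calls to the robot, and variables do not carry over. Pictures are saved under pics/ and viewed, about 12 in all and at most 16, crops included, and the job is handed in when it is done.

Besides the shell and the picture viewer there is one more tool, called in YAML: its name, and indented under it one key for each argument. move_arm: Moves the arm, as the interface text tells. Its arguments: {"type":"object","properties":{"commands":{"type":"array"},"grip":{"type":"number"},"newtons":{"type":"number"}},"required":["commands"]}

```bash
ls; mkdir -p pics; cat > h.py <<'E'
import numpy as np, cv2
from scipy.spatial.transform import Rotation as R
from cell import r, cams, hand_in
def T():
    s=r.sense(); M=np.eye(4); M[:3,:3]=R.from_euler('xyz',s['tcp_rot']).as_matrix(); M[:3,3]=s['tcp_pos']; return M
def grab(name):
    M=T(); p,d=cams.grab_frame(name); c=cams.calibration(name)
    E=c['cam_to_world'] if name!='wrist' else M@np.array(c['tool_from_camera'])
    K=np.array(c['camera_matrix']); v,u=np.mgrid[0:384,0:512]
    P=np.stack([(u-K[0,2])/K[0,0]*d,(v-K[1,2])/K[1,1]*d,d],-1)
    W=P@np.array(E)[:3,:3].T+np.array(E)[:3,3]; W[d==0]=np.nan
    return p,W
def save(n,p,k=1.5): cv2.imwrite('pics/'+n+'.png',cv2.resize(p[...,::-1],None,fx=k,fy=k,interpolation=cv2.INTER_CUBIC))
E
python3 - <<'E'
from h import *
s=r.sense();print(s)
for n in('scene','side','wrist'):
    p,W=grab(n);save(n+'0',p);np.savez('pics/'+n+'0.npz',p=p,W=W)
E
```

```text
pics
{'time': 0.0, 'joints': array([-1.44495770e+00,  2.76572531e-01,  1.50611046e+00, -1.73634585e-05,
        1.36069510e+00, -1.20962784e-01]), 'joint_velocities': array([-1.61002303e-03,  1.64585708e-03,  6.41857450e-04,  1.07594836e-05,
       -1.02024622e-03,  1.06744744e-03]), 'joint_efforts': array([ 7.61883416e-05, -4.04581225e+01, -2.37226635e+01,  7.02237245e-02,
        3.44620727e-02, -1.41237470e-04]), 'tcp_pos': array([ 0.14041492, -0.55703024,  0.21562658]), 'tcp_rot': array([-1.68225183,  1.56901081,  1.70614587]), 'contact_force': array([-0.20247694,  0.03789068, -0.89232484]), 'ft_torque': array([-0.01634672, -0.01159525,  0.04256695]), 'gripper_width': 0.0940139700506115}
```

View pics/scene0.png

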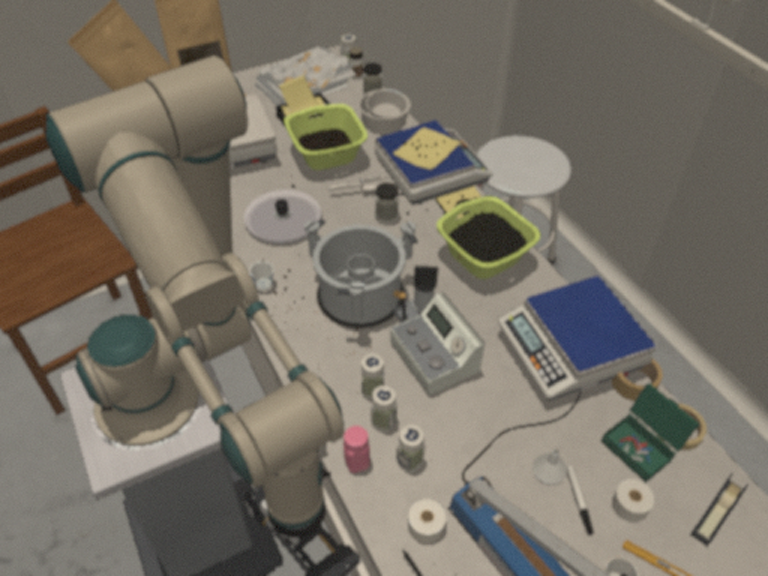

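View pics/side0.png

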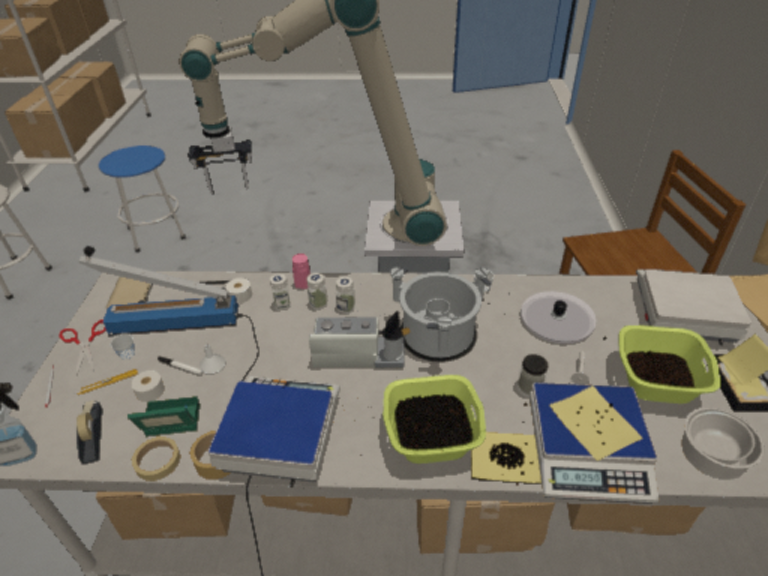

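Scene view: three white jars at (372,370), (385,408) and (411,445), with a pink decoy at (357,450). The lid is at (283,217), the chamber at (360,270), the control unit at (437,345) and the key at (426,275). I'll build a top-down map.

```bash
cat > top.py <<'E'
from h import *
def topview(srcs,x0,x1,y0,y1,res=0.002):
    H=int((x1-x0)/res);Wd=int((y1-y0)/res)
    im=np.zeros((H,Wd,3),np.uint8);zb=np.full((H,Wd),-1.)
    for p,W in srcs:
        q=W.reshape(-1,3);c=p.reshape(-1,3);ok=np.isfinite(q[:,0])&(q[:,2]<.2)&(q[:,2]>-.02)
        q=q[ok];c=c[ok];i=((x1-q[:,0])/res).astype(int);j=((y1-q[:,1])/res).astype(int)
        m=(i>=0)&(i<H)&(j>=0)&(j<Wd)
        for a,b,z,k in zip(i[m],j[m],q[m,2],c[m]):
            s=(slice(a,a+2),slice(b,b+2))
            if z>zb[a,b]: zb[s]=z;im[s]=k
    return im,zb
E
python3 - <<'E'
from top import *
S=[(lambda d:(d['p'],d['W']))(np.load(f'pics/{n}0.npz')) for n in('scene','side')]
for (n,(p,W)) in zip(('scene','side'),S):
    m=(abs(W[...,2]-.13)<.005)
    print(n,np.nanmedian(W[...,2]), W[m].mean(0), m.sum())
im,zb=topview(S,.2,1.0,-.7,.5)
cm=cv2.applyColorMap(np.clip(zb/.16*255,0,255).astype(np.uint8),cv2.COLORMAP_JET)[...,::-1]
out=np.vstack([im,cm]); print(out.shape)
save('top0',out,.75)
E
```

```text
scene 0.0026809284460711513 [0.65850331 0.34818711 0.1299587 ] 1753
side -0.0024167937033242604 [-0.08275936  0.04235923  0.12957715] 946
(800, 600, 3)
```

View pics/top0.png

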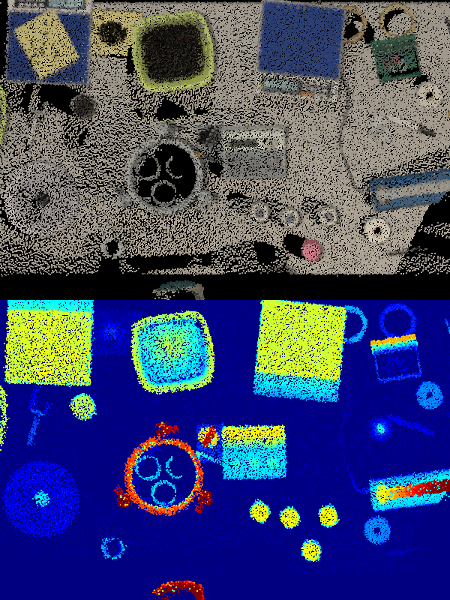

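```bash
python3 - <<'E'
from top import *
from scipy.optimize import least_squares
S={n:(lambda d:(d['p'],d['W']))(np.load(f'pics/{n}0.npz')) for n in('scene','side')}
def fit(P,c0,rr):
    s=least_squares(lambda c:np.hypot(P[:,0]-c[0],P[:,1]-c[1])-rr,c0,loss='soft_l1',f_scale=.002);return s.x.round(4),np.abs(s.fun).mean().round(4)
for n,(p,W) in S.items():
    Q=W.reshape(-1,3);C=p.reshape(-1,3);ok=np.isfinite(Q[:,0]);Q=Q[ok];C=C[ok]
    print(n)
    t=Q[(abs(Q[:,0]-.40)<.1)&(abs(Q[:,1]+.25)<.25)&(abs(Q[:,2])<.012)];print(' table z',np.median(t[:,2]).round(4))
    d=np.hypot(Q[:,0]-.528,Q[:,1]-.065)
    m=(abs(Q[:,2]-.13)<.006)&(d<.108)&(d>.085); print(' rim',fit(Q[m],(.528,.065),.0975),m.sum(),np.median(Q[m,2]))
    for c in((.435,-.193),(.421,-.273),(.427,-.375),(.333,-.329)):
        d=np.hypot(Q[:,0]-c[0],Q[:,1]-c[1]);m=(d<.035)&(Q[:,2]>.03)
        zt=np.percentile(Q[m,2],95);tp=m&(Q[:,2]>zt-.008);s=m&(Q[:,2]<zt-.015)
        print(' jar',zt.round(4),'top mid',((np.percentile(Q[tp,:2],2,0)+np.percentile(Q[tp,:2],98,0))/2).round(4),'ext',np.ptp(Q[tp,:2],0).round(3),'side fit',fit(Q[s],c,.0235),np.median(C[tp],0))
    d=np.hypot(Q[:,0]-.475,Q[:,1]-.388);m=(d<.03)&(Q[:,2]>.04);print(' knob',np.median(Q[m],0).round(4),((Q[m].min(0)+Q[m].max(0))/2).round(4),m.sum())
    m=(d<.13)&(abs(Q[:,2]-.018)<.008)&(d>.03);print(' lid disc mid',((np.percentile(Q[m],1,0)+np.percentile(Q[m],99,0))/2).round(4),np.ptp(Q[m],0).round(3),np.median(Q[m,2]))
    m=(abs(Q[:,0]-.58)<.11)&(abs(Q[:,1]+.18)<.13)
    hood=m&(abs(Q[:,2]-.101)<.006)
    deck=m&(abs(Q[:,2]-.055)<.005)
    for nm,k in(('hood',hood),('deck',deck)):
        rc=cv2.minAreaRect((Q[k,:2]*1000).astype(np.float32));print(nm,k.sum(),rc)
    d=np.hypot(Q[:,0]-.635,Q[:,1]+.055);k=(d<.045)&(abs(Q[:,2]-.103)<.006);print('collar',k.sum(),Q[k].mean(0).round(4))
    k=(d<.05)&(Q[:,2]>.115);print('grip',k.sum(),Q[k].mean(0).round(4),cv2.minAreaRect((Q[k,:2]*1000).astype(np.float32)))
E
```

```text
scene
 table z 0.0003
 rim (array([0.529 , 0.0627]), np.float64(0.0042)) 605 0.12948759600330373
 jar 0.1009 top mid [ 0.4332 -0.1923] ext [0.044 0.05 ] side fit (array([ 0.4332, -0.1913]), np.float64(0.0016)) [174.  166.  150.5]
 jar 0.1015 top mid [ 0.4185 -0.2725] ext [0.044 0.043] side fit (array([ 0.4184, -0.2717]), np.float64(0.0015)) [169.5 162.  147.5]
 jar 0.1012 top mid [ 0.4228 -0.3754] ext [0.045 0.044] side fit (array([ 0.4223, -0.375 ]), np.float64(0.0016)) [175.  166.5 152. ]
 jar 0.1013 top mid [ 0.3289 -0.33  ] ext [0.043 0.045] side fit (array([ 0.3293, -0.3291]), np.float64(0.0016)) [203. 122. 133.]
 knob [0.4653 0.3844 0.0568] [0.467  0.3914 0.0529] 70
 lid disc mid [0.4671 0.3893 0.0181] [0.198 0.209 0.016] 0.018276790507725904
hood 426 ((609.582763671875, -119.31422424316406), (137.8943328857422, 273.222412109375), 39.277957916259766)
deck 939 ((580.9861450195312, -160.12786865234375), (128.35064697265625, 214.3708038330078), 8.017950057983398)
collar 75 [ 0.6285 -0.0678  0.1045]
grip 167 [ 0.6311 -0.0578  0.138 ] ((631.7137451171875, -56.993064880371094), (16.1
[... 490 characters left out ...]
743]), np.float64(0.0023)) [156.  150.5 140. ]
 jar 0.099 top mid [ 0.3333 -0.3278] ext [0.055 0.041] side fit (array([ 0.3323, -0.3287]), np.float64(0.0024)) [188. 117. 132.]
 knob [0.4775 0.3905 0.0561] [0.4741 0.3907 0.0516] 59
 lid disc mid [0.4739 0.391  0.0164] [0.199 0.197 0.014] 0.01661075839532944
hood 247 ((618.2931518554688, -112.88424682617188), (142.87112426757812, 274.78369140625), 40.885963439941406)
deck 466 ((598.78369140625, -155.6563720703125), (136.69976806640625, 205.0048370361328), 1.8294142484664917)
collar 72 [ 0.6444 -0.0528  0.1047]
grip 97 [ 0.6421 -0.054   0.1387] ((639.1338500976562, -54.88301086425781), (12.787343978881836, 50.55918502807617), 59.89387512207031)
```

```bash
cat >> h.py <<'E'
def jawyaw(M): return np.arctan2(M[1,1],M[0,1])
def to(x,y,z,jaw=None,M=None):
    """rows' numbers: shift in tool axes for TCP to (x,y,z), turn so that jaw axis yaw=jaw (mod pi)"""
    M=T() if M is None else M
    d=M[:3,:3].T@(np.array([x,y,z])-M[:3,3])
    t=0
    if jaw is not None:
        t=-((jaw-jawyaw(M)+np.pi/2)%np.pi-np.pi/2)  # tool x is down
    return d.round(4),round(t,4)
E
python3 - <<'E'
from h import *
c=cams.calibration('wrist');print(np.array(c['tool_from_camera']).round(3),np.array(c['camera_matrix']).round(1));M=T();print(M.round(3),jawyaw(M))
print(to(.45,-.05,.45,0)); 
E
```

```text
[[ 0.    -0.229  0.974 -0.17 ]
 [ 1.    -0.    -0.     0.   ]
 [ 0.     0.974  0.229 -0.065]
 [ 0.     0.     0.     1.   ]] [[278.    0.  252.4]
 [  0.  278.  196.2]
 [  0.    0.    1. ]]
[[-0.     0.244 -0.97   0.14 ]
 [ 0.001 -0.97  -0.244 -0.557]
 [-1.    -0.001 -0.     0.216]
 [ 0.     0.     0.     1.   ]] -1.3240017247036726
(array([-0.2335, -0.4165, -0.4241]), np.float64(-1.324))
```

move_arm:
  commands:
    - [-0.19,-0.4,-0.42,0]
    - [-0.19,-0.4,-0.42,0]
    - [-0.19,-0.4,-0.42,0]
    - [-0.19,-0.4,-0.42,0]
    - [-0.19,-0.4,-0.42,0]
    - [-0.19,-0.4,-0.42,0]
    - [-0.19,-0.4,-0.42,0]
    - [-0.19,-0.4,-0.42,0]
    - [-0.19,-0.4,-0.42,0]
    - [-0.19,-0.4,-0.42,0]

```text
time: 0.98
tcp_pos: [0.3521, -0.2207, 0.3467]
tcp_rot: [-1.83, 1.57, 1.558]
contact_force: [1.1, -0.6, 0.7]
gripper_width: 0.0941
```

```bash
python3 - <<'E'
from h import *
print(T().round(3)); print(to(.45,-.05,.40,-np.pi/2))
E
```

```text
[[ 0.     0.244 -0.97   0.352]
 [ 0.001 -0.97  -0.244 -0.221]
 [-1.    -0.001 -0.     0.347]
 [ 0.     0.     0.     1.   ]]
(array([-0.053 , -0.1418, -0.1366]), np.float64(0.2463))
```

move_arm:
  commands:
    - [-0.053,-0.142,-0.137,0.246]
    - [-0.053,-0.142,-0.137,0.246]
    - [-0.053,-0.142,-0.137,0.246]
    - [-0.053,-0.142,-0.137,0.246]
    - [-0.053,-0.142,-0.137,0.246]
    - [-0.053,-0.142,-0.137,0.246]
    - [-0.053,-0.142,-0.137,0.246]
    - [-0.053,-0.142,-0.137,0.246]
    - [-0.053,-0.142,-0.137,0.246]
    - [-0.053,-0.142,-0.137,0.246]

```text
time: 1.82
tcp_pos: [0.4495, -0.0507, 0.3995]
tcp_rot: [-0.683, 1.569, 2.457]
contact_force: [0.1, 0.4, 0.8]
gripper_width: 0.0941
```

```bash
python3 - <<'E'
from h import *
print(T().round(3)); p,W=grab('wrist');save('w1',p);np.savez('pics/w1.npz',p=p,W=W)
E
```

```text
[[-0.001 -0.002 -1.     0.45 ]
 [ 0.001 -1.     0.002 -0.051]
 [-1.    -0.001  0.001  0.399]
 [ 0.     0.     0.     1.   ]]
```

View pics/w1.png

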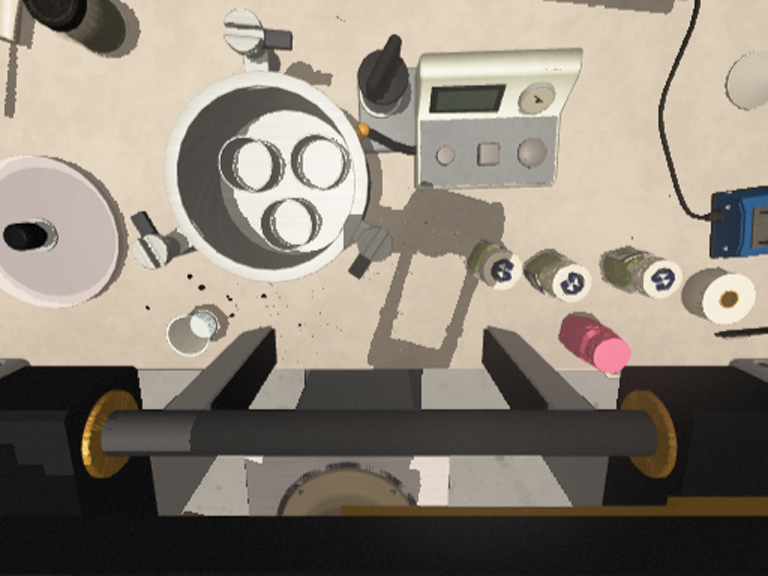

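The wrist view shows the chamber at (267,175), with screws a (243,30), b (152,250) and c (373,243). The three white jars are at (500,268), (570,280) and (655,275), and the pink one at (600,345) is rejected. The key is at (383,75), and the buttons are at (445,155), (488,153) and (532,150). Next I'll fit the positions.

```bash
python3 - <<'E'
from h import *
from scipy.optimize import least_squares
d=np.load('pics/w1.npz');p,W=d['p'],d['W'];Q=W.reshape(-1,3);ok=np.isfinite(Q[:,0])
def fit(P,c0,rr):
    s=least_squares(lambda c:np.hypot(P[:,0]-c[0],P[:,1]-c[1])-rr,c0,loss='soft_l1',f_scale=.002);return s.x.round(4),np.abs(s.fun).mean().round(4)
def mid(m): return ((np.percentile(Q[m],1,0)+np.percentile(Q[m],99,0))/2).round(4),np.ptp(Q[m],0).round(3),m.sum()
t=(abs(Q[:,2])<.012);print('table',np.median(Q[t,2]))
D=lambda c:np.hypot(Q[:,0]-c[0],Q[:,1]-c[1])
dd=D((.531,.064))
m=(abs(Q[:,2]-.13)<.005)&(dd>.085)&(dd<.11);print('rim',fit(Q[m],(.531,.064),.097),mid(m),np.median(Q[m,2]))
m=(abs(Q[:,2]-.057)<.006)&(dd<.09)
for c0 in((.555,.02),(.555,.1),(.49,.064)):
    k=m&(D(c0)<.045);print('cup',fit(Q[k],c0,.031),k.sum())
hd=(Q[:,2]>.155)&(Q[:,2]<.172)&(dd>.09)&(dd<.16)
cand=Q[hd];lab=cv2.kmeans(cand[:,:2].astype(np.float32),3,None,(3,50,1e-5),5,cv2.KMEANS_PP_CENTERS)
for c in lab[2]:
    k=hd&(D(c)<.03);print('head',c,mid(k),fit(Q[k&(D(c)>.012)],c,.0145),np.percentile(Q[k,2],[5,50,95]).round(4))
    k=(abs(Q[:,2]-.152)<.0035)&(D(c)<.05)&(D(c)>.02);q=Q[k,:2].mean(0)-c;print('   dog dir',np.degrees(np.arctan2(q[1],q[0])),k.sum())
u=lambda y,x:W[int(y/1.5),int(x/1.5)].round(4)
for n,(x,y) in dict(wake=(445,155),prog=(488,153),start=(532,150)).items():
    c=u(y,x);k=(D(c)<.018)&(Q[:,2]>.0605)&(Q[:,2]<.075);print(n,c,mid(k))
for c in((.435,-.191),(.421,-.272),(.4245,-.3747)):
    k=(D(c)<.04)&(abs(Q[:,2]-.098)<.006);print('jar',mid(k))
k=(D((.635,-.055))<.045)&(Q[:,2]>.145);print('grip',mid(k),cv2.minAreaRect((Q[k,:2]*1000).astype(np.float32)))
k=(D((.635,-.055))<.045)&(abs(Q[:,2]-.106)<.005);print('collar',fit(Q[k],(.635,-.055),.02),mid(k))
k=(D((.47,.39))<.05)&(Q[:,2]>.045);print('knob',mid(k)); k=(D((.47,.39))<.12)&(abs(Q[:,2]-.018)<.005);print('lid',mid(k))
k=(abs(Q[:,2]-.055)<.003)&(abs(Q[:,0]-.57)<.07)&(abs(Q[:,1]+.16)<.1);print('deck',cv2.minAreaRect((Q[k,:2]*1000).astype(np.float32)))
E
```

```text
table 0.0018730416222114132
rim (array([0.5286, 0.0629]), np.float64(0.0041)) (array([0.5331, 0.0636, 0.1297]), array([0.216, 0.206, 0.009]), np.int64(4314)) 0.13160188995580005
cup (array([0.5535, 0.0226]), np.float64(0.0008)) 181
cup (array([0.5512, 0.1056]), np.float64(0.0012)) 229
cup (array([0.4812, 0.0622]), np.float64(0.0026)) 201
head [0.64937377 0.04906249] (array([0.6538, 0.0611, 0.1617]), array([0.034, 0.047, 0.014]), np.int64(565)) (array([0.6513, 0.0591]), np.float64(0.0037)) [0.1566 0.1655 0.1674]
   dog dir -87.26366978022823 28
head [ 0.46897203 -0.046911  ] (array([ 0.469 , -0.0473,  0.1619]), array([0.042, 0.032, 0.013]), np.int64(430)) (array([ 0.4691, -0.0469]), np.float64(0.0013)) [0.1565 0.1657 0.1675]
   dog dir 145.73175908508978 128
head [0.46297005 0.16969374] (array([0.4631, 0.1701, 0.1618]), array([0.034, 0.034, 0.014]), np.int64(484)) (array([0.4629, 0.1696]), np.float64(0.0012)) [0.1569 0.1654 0.1673]
   dog dir 26.565091377876968 150
wake [ 0.5605 -0.1256  0.0684] (array([ 0.5598, -0.1267,  0.0655]), array([0.018, 0.019, 0.009]), np.int64(124))
prog [ 0
[... 382 characters left out ...]
64(566))
jar (array([ 0.4215, -0.3747,  0.0975]), array([0.045, 0.045, 0.011]), np.int64(590))
grip (array([ 0.631 , -0.0556,  0.1516]), array([0.047, 0.032, 0.012]), np.int64(386)) ((631.4854736328125, -54.724552154541016), (12.07568073272705, 50.899322509765625), 60.52522277832031)
collar (array([ 0.6326, -0.055 ]), np.float64(0.0052)) (array([ 0.6313, -0.0644,  0.1057]), array([0.051, 0.069, 0.01 ]), np.int64(624))
knob (array([0.4669, 0.3891, 0.0545]), array([0.033, 0.033, 0.02 ]), np.int64(360))
lid (array([0.467 , 0.3731, 0.0188]), array([0.2  , 0.169, 0.01 ]), np.int64(6228))
deck ((580.2183227539062, -160.29257202148438), (115.36876678466797, 199.33956909179688), 0.06442008167505264)
```

```bash
python3 - <<'E'
from h import *
print(to(.433,-.191,.16), -(.555+np.pi/2), r.sense()['joints'].round(3))
E
```

```text
(array([0.2394, 0.1405, 0.0161]), 0) -2.1257963267948967 [-2.670e-01  3.500e-02  1.363e+00  1.000e-03  1.745e+00  1.306e+00]
```

move_arm:
  commands:
    - [0.1,0.14,0.016,-1.06]
    - [0.1,0.14,0.016,-1.06]
    - [0.1,0.14,0.016,-1.06]
    - [0.1,0.14,0.016,-1.06]
    - [0.1,0.14,0.016,-1.06]
    - [0.1,0.14,0.016,-1.06]
    - [0.1,0.14,0.016,-1.06]
    - [0.1,0.14,0.016,-1.06]
    - [0.1,0.14,0.016,-1.06]
    - [0.1,0.14,0.016,-1.06]
  grip: 0.072

```text
time: 2.7
tcp_pos: [0.4323, -0.1917, 0.2992]
tcp_rot: [-1.693, 1.569, 2.506]
contact_force: [-0.3, 0.3, -0.6]
gripper_width: 0.0723
```

move_arm:
  commands:
    - [0.139,0,0,-1.06]
    - [0.139,0,0,-1.06]
    - [0.139,0,0,-1.06]
    - [0.139,0,0,-1.06]
    - [0.139,0,0,-1.06]
    - [0.139,0,0,-1.06]
    - [0.139,0,0,-1.06]
    - [0.139,0,0,-1.06]
    - [0.139,0,0,-1.06]
    - [0.139,0,0,-1.06]

```text
time: 3.53
tcp_pos: [0.4315, -0.1921, 0.1602]
tcp_rot: [-2.675, 1.569, 2.58]
contact_force: [-0.2, 0.1, 0.7]
gripper_width: 0.0717
```

```bash
python3 - <<'E'
from h import *
print(T().round(3),jawyaw(T())); print(to(.433,-.191,.077,.555))
p,W=grab('wrist');save('w2',p,1)
Q=W.reshape(-1,3)
for c in((.435,-.191),(.421,-.272),(.4245,-.3747)):
    k=(np.hypot(Q[:,0]-c[0],Q[:,1]-c[1])<.035)&(abs(Q[:,2]-.098)<.006)
    if k.sum()>20: print('jar',((np.percentile(Q[k],1,0)+np.percentile(Q[k],99,0))/2).round(4),np.ptp(Q[k],0).round(3),k.sum())
E
```

```text
[[-0.002  0.856  0.517  0.432]
 [ 0.001  0.517 -0.856 -0.192]
 [-1.    -0.001 -0.002  0.16 ]
 [ 0.     0.     0.     1.   ]] 0.5434830974765454
(array([ 0.0832,  0.0019, -0.    ]), np.float64(-0.0115))
jar [ 0.4317 -0.1914  0.0975] [0.045 0.045 0.011] 2100
jar [ 0.4211 -0.2609  0.0969] [0.029 0.025 0.01 ] 583
jar [ 0.4236 -0.3549  0.0962] [0.019 0.005 0.009] 128
```

View pics/w2.png

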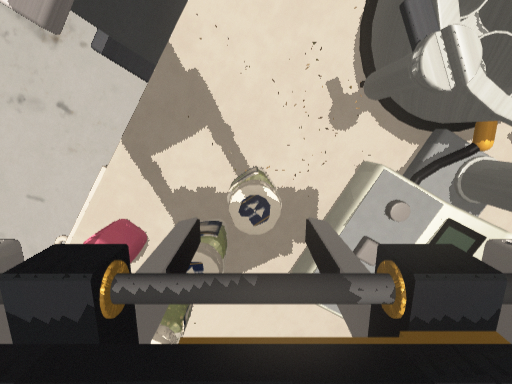

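The target jar is at (253,210), between the fingers, and jar b is at (205,250), clear of the left finger.

move_arm:
  commands:
    - [0.083,0,0,-0.01]
    - [0.083,0,0,-0.01]
    - [0.083,0,0,-0.01]
    - [0.083,0,0,-0.01]
    - [0.083,0,0,-0.01]
    - [0.083,0,0,-0.01]
    - [0.083,0,0,-0.01]
    - [0.083,0,0,-0.01]
    - [0.083,0,0,-0.01]
    - [0.083,0,0,-0.01]

```text
time: 4.42
tcp_pos: [0.4318, -0.1921, 0.0779]
tcp_rot: [-2.785, 1.57, 2.479]
contact_force: [-0.4, 0.6, 1.5]
gripper_width: 0.072
```

move_arm:
  commands:
    - [0,0,0,0]
    - [0,0,0,0]
    - [0,0,0,0]
    - [0,0,0,0]
    - [0,0,0,0]
    - [0,0,0,0]
    - [-0.02,0,0,0]
    - [-0.06,0,0,0]
    - [-0.1,0,0,0]
    - [-0.14,0,0,0]
  grip: 0.03
  newtons: 18

```text
time: 5.25
tcp_pos: [0.4311, -0.1917, 0.2189]
tcp_rot: [-2.689, 1.568, 2.575]
contact_force: [-0.2, -0.8, -1.5]
gripper_width: 0.0506
```

```bash
cat >> h.py <<'E'
C=np.array([.5286,.0634]);YAW=.032
def polar(rad,deg): a=np.radians(deg)+YAW; return C+rad*np.array([np.cos(a),np.sin(a)])
E
python3 - <<'E'
from h import *
x,y=polar(.048,300);print(x,y); M=T();print(M[:3,3].round(4),jawyaw(M))
print(to(x,y,.31,.555)); print(to(x,y,.09,.555))
E
```

```text
0.5539177010570129 0.022619931177256157
[ 0.4311 -0.1917  0.2189] 0.5517039110699488
(array([-0.0911,  0.2168, -0.1184]), np.float64(-0.0033))
(array([ 0.1289,  0.217 , -0.1178]), np.float64(-0.0033))
```

move_arm:
  commands:
    - [-0.04,0.0,0,0]
    - [-0.08,0.01,-0.01,0]
    - [-0.091,0.05,-0.028,0]
    - [-0.091,0.09,-0.049,0]
    - [-0.091,0.13,-0.07,0]
    - [-0.091,0.17,-0.093,0]
    - [-0.091,0.217,-0.118,0]
    - [-0.091,0.217,-0.118,0]
    - [-0.091,0.217,-0.118,0]
    - [-0.091,0.217,-0.118,0]

```text
time: 6.08
tcp_pos: [0.5543, 0.0234, 0.309]
tcp_rot: [-2.331, 1.566, 2.936]
contact_force: [-0.7, -0.9, -0.8]
gripper_width: 0.0506
```

```bash
python3 - <<'E'
from h import *
x,y=polar(.048,300);M=T();print(M[:3,3].round(4),jawyaw(M))
print(to(x,y,.09,.555))
p,W=grab('wrist');save('w3',p,1)
E
```

```text
[0.5543 0.0234 0.309 ] 0.5545549181481763
(array([ 0.219 , -0.    ,  0.0012]), np.float64(-0.0004))
```

View pics/w3.png

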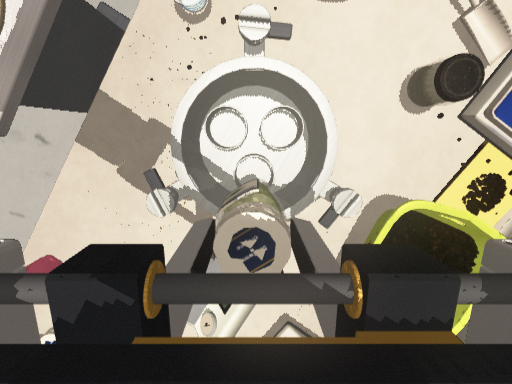

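The jar is held between the fingers at (252,250), above its cup at (252,168).

move_arm:
  commands:
    - [0.04,0,0.001,0]
    - [0.08,0,0.001,0]
    - [0.11,0,0.001,0]
    - [0.135,0,0.001,0]
    - [0.155,0,0.001,0]
    - [0.175,0,0.001,0]
    - [0.19,0,0.001,0]
    - [0.205,0,0.001,0]
    - [0.216,0,0.001,0]
    - [0.217,0,0.001,0]

```text
time: 6.97
tcp_pos: [0.5521, 0.0202, 0.0907]
tcp_rot: [-2.234, 1.564, 3.028]
contact_force: [0.2, 1.2, -1.1]
gripper_width: 0.0505
```

move_arm:
  commands:
    - [0.001,0,0,0]
    - [0.001,0,0,0]
    - [0.001,0,0,0]
    - [0.001,0,0,0]
    - [-0.03,0,0,0]
    - [-0.07,0,0,0]
    - [-0.11,0,0,0]
    - [-0.15,0,0,0]
    - [-0.19,0,0,0]
    - [-0.19,0,0,0]
  grip: 0.066

```text
time: 7.8
tcp_pos: [0.5574, 0.0197, 0.2902]
tcp_rot: [0.937, 1.56, -0.084]
contact_force: [1.5, 0.2, 0.9]
gripper_width: 0.0661
```

```bash
python3 - <<'E'
from h import *
M=T();print(M.round(4),jawyaw(M),r.sense()['joints'])
print(to(.418,-.2715,.17,-.492))
E
```

```text
[[ 1.040e-02  8.522e-01  5.232e-01  5.574e-01]
 [-9.000e-04  5.232e-01 -8.522e-01  1.970e-02]
 [-9.999e-01  8.400e-03  6.200e-03  2.902e-01]
 [ 0.000e+00  0.000e+00  0.000e+00  1.000e+00]] 0.5506532528509861 [-8.93849045e-02  2.11597068e-01  1.41300991e+00  6.01311035e-05
  1.50659671e+00 -6.40015943e-01]
(array([ 0.119 , -0.2722,  0.1745]), np.float64(1.0427))
```

move_arm:
  commands:
    - [0.0,-0.03,0.02,1.043]
    - [0.0,-0.272,0.174,1.043]
    - [0.0,-0.272,0.174,1.043]
    - [0.06,-0.272,0.174,1.043]
    - [0.06,-0.272,0.174,1.043]
    - [0.06,-0.272,0.174,1.043]
    - [0.119,-0.272,0.174,1.043]
    - [0.119,-0.272,0.174,1.043]
    - [0.119,-0.272,0.174,1.043]
    - [0.119,-0.272,0.174,1.043]
  grip: 0.072

```text
time: 8.63
tcp_pos: [0.4134, -0.2723, 0.1655]
tcp_rot: [2.881, 1.567, 0.813]
contact_force: [-0.1, 0.2, -0.1]
gripper_width: 0.0717
```

```bash
python3 - <<'E'
from h import *
M=T();print(M.round(4),jawyaw(M))
print(to(.4175,-.2715,.077,-.492))
p,W=grab('wrist')
Q=W.reshape(-1,3)
for c in((.435,-.191),(.421,-.272),(.4245,-.3747)):
    k=(np.hypot(Q[:,0]-c[0],Q[:,1]-c[1])<.035)&(abs(Q[:,2]-.098)<.008)
    if k.sum()>20: print('jar',((np.percentile(Q[k],1,0)+np.percentile(Q[k],99,0))/2).round(4),np.ptp(Q[k],0).round(3),k.sum())
E
```

```text
[[ 2.500e-03  8.788e-01 -4.771e-01  4.134e-01]
 [ 2.600e-03 -4.772e-01 -8.788e-01 -2.723e-01]
 [-1.000e+00  9.000e-04 -3.500e-03  1.655e-01]
 [ 0.000e+00  0.000e+00  0.000e+00  1.000e+00]] -0.4974135974485323
(array([ 0.0885,  0.0032, -0.0024]), np.float64(-0.0054))
jar [ 0.4173 -0.2718  0.0963] [0.046 0.045 0.012] 2060
jar [ 0.4182 -0.3753  0.0958] [0.038 0.045 0.012] 432
```

move_arm:
  commands:
    - [0.03,0.003,-0.002,0]
    - [0.06,0.003,-0.002,0]
    - [0.0885,0.003,-0.002,0]
    - [0.0885,0.003,-0.002,0]
    - [0.0885,0.003,-0.002,0]
    - [0.0885,0.003,-0.002,0]
    - [0.0885,0.003,-0.002,0]
    - [0.0885,0.003,-0.002,0]
    - [0.0885,0.003,-0.002,0]
    - [0.0885,0.003,-0.002,0]

```text
time: 9.52
tcp_pos: [0.42, -0.271, 0.0802]
tcp_rot: [2.237, 1.563, 0.171]
contact_force: [-0.1, 0.9, -0.5]
gripper_width: 0.0723
```

move_arm:
  commands:
    - [0,0,0,0]
    - [0,0,0,0]
    - [0,0,0,0]
    - [0,0,0,0]
    - [0,0,0,0]
    - [-0.04,0,0,0]
    - [-0.08,0,0,0]
    - [-0.12,0,0,0]
    - [-0.16,0,0,0]
    - [-0.2,0,0,0]
  grip: 0.03

```text
time: 10.35
tcp_pos: [0.4182, -0.2709, 0.2818]
tcp_rot: [2.26, 1.563, 0.194]
contact_force: [1.1, -0.4, -0.8]
gripper_width: 0.0479
```

```bash
python3 - <<'E'
from h import *
x,y=polar(.048,60);M=T();print(M[:3,3].round(4),jawyaw(M),x,y)
print(to(x,y,.31,-.492))
E
```

```text
[ 0.4182 -0.2709  0.2818] -0.49554223746537956 0.5512577250400674 0.10571580669216529
(array([-0.0266, -0.0619, -0.3948]), np.float64(-0.0035))
```

move_arm:
  commands:
    - [-0.027,-0.006,-0.04,0]
    - [-0.027,-0.062,-0.395,0]
    - [-0.027,-0.062,-0.395,0]
    - [-0.027,-0.062,-0.395,0]
    - [-0.027,-0.062,-0.395,0]
    - [-0.027,-0.062,-0.395,0]
    - [-0.027,-0.062,-0.395,0]
    - [-0.027,-0.062,-0.395,0]
    - [-0.027,-0.062,-0.395,0]
    - [-0.027,-0.062,-0.395,0]

```text
time: 11.18
tcp_pos: [0.5518, 0.1093, 0.3098]
tcp_rot: [2.414, 1.563, 0.349]
contact_force: [0.1, -0.1, -1.6]
gripper_width: 0.048
```

```bash
python3 - <<'E'
from h import *
x,y=polar(.048,60);M=T();print(M.round(4),jawyaw(M),x,y)
print(to(x,y,.31,-.492),to(x,y,.093,-.492))
E
```

```text
[[ 0.0074  0.8804 -0.4741  0.5518]
 [ 0.0027 -0.4741 -0.8804  0.1093]
 [-1.      0.0053 -0.0059  0.3098]
 [ 0.      0.      0.      1.    ]] -0.49398541947876196 0.5512577250400674 0.10571580669216529
(array([-0.0002,  0.0012,  0.0034]), np.float64(-0.002)) (array([0.2168, 0.    , 0.0047]), np.float64(-0.002))
```

move_arm:
  commands:
    - [0.04,0,0.004,0]
    - [0.08,0,0.004,0]
    - [0.11,0,0.0045,0]
    - [0.135,0,0.0045,0]
    - [0.155,0,0.0045,0]
    - [0.175,0,0.0045,0]
    - [0.19,0,0.0045,0]
    - [0.205,0,0.0045,0]
    - [0.216,0,0.0045,0]
    - [0.217,0,0.0045,0]

```text
time: 12.02
tcp_pos: [0.5499, 0.1058, 0.0907]
tcp_rot: [2.69, 1.567, 0.625]
contact_force: [0.6, -0.5, -1.6]
gripper_width: 0.0493
```

move_arm:
  commands:
    - [0.001,0,0,0]
    - [0.001,0,0,0]
    - [0.001,0,0,0]
    - [0.001,0,0,0]
    - [-0.03,0,0,0]
    - [-0.07,0,0,0]
    - [-0.11,0,0,0]
    - [-0.15,0,0,0]
    - [-0.19,0,0,0]
    - [-0.19,0,0,0]
  grip: 0.066

```text
time: 12.85
tcp_pos: [0.5535, 0.1057, 0.2902]
tcp_rot: [2.242, 1.55, 0.177]
contact_force: [0.8, 0.1, 0.0]
gripper_width: 0.0658
```

```bash
python3 - <<'E'
from h import *
M=T();print(M.round(4),jawyaw(M))
print(to(.4215,-.3747,.17,-1.539))
p,W=grab('wrist');save('w4',p,1)
E
```

```text
[[ 0.0209  0.8804 -0.4739  0.5535]
 [ 0.0037 -0.474  -0.8805  0.1057]
 [-0.9998  0.0166 -0.0132  0.2902]
 [ 0.      0.      0.      1.    ]] -0.49393773244679195
(array([0.1156, 0.1096, 0.4871]), np.float64(1.0451))
```

View pics/w4.png

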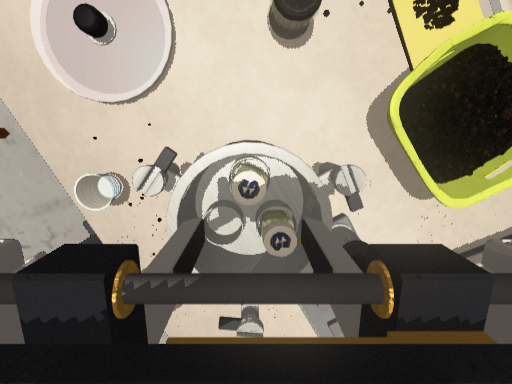

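Two jars stand in their cups at (249,185) and (280,235). The third cup, at (222,222), is empty.

move_arm:
  commands:
    - [0.0,0.11,0.487,1.045]
    - [0.0,0.11,0.487,1.045]
    - [0.0,0.11,0.487,1.045]
    - [0.0,0.11,0.487,1.045]
    - [0.0,0.11,0.487,1.045]
    - [0.0,0.11,0.487,1.045]
    - [0.0,0.11,0.487,1.045]
    - [0.0,0.11,0.487,1.045]
    - [0.0,0.11,0.487,1.045]
    - [0.0,0.11,0.487,1.045]
  grip: 0.072

```text
time: 13.73
tcp_pos: [0.438, -0.298, 0.2814]
tcp_rot: [-2.872, 1.556, 0.3]
contact_force: [1.0, 0.4, 0.3]
gripper_width: 0.072
```

```bash
python3 - <<'E'
from h import *
M=T();print(M.round(4),jawyaw(M))
print(to(.4215,-.3747,.16,-1.539))
E
```

```text
[[ 0.0142  0.03   -0.9994  0.438 ]
 [ 0.0044 -0.9995 -0.03   -0.298 ]
 [-0.9999 -0.004  -0.0144  0.2814]
 [ 0.      0.      0.      1.    ]] -1.5407753482699238
(array([0.1209, 0.0767, 0.0205]), np.float64(-0.0018))
```

move_arm:
  commands:
    - [0.03,0.07,0.02,0]
    - [0.06,0.077,0.02,0]
    - [0.1,0.077,0.02,0]
    - [0.121,0.077,0.02,0]
    - [0.121,0.077,0.02,0]
    - [0.121,0.077,0.02,0]
    - [0.121,0.077,0.02,0]
    - [0.121,0.077,0.02,0]
    - [0.121,0.077,0.02,0]
    - [0.121,0.077,0.02,0]

```text
time: 14.57
tcp_pos: [0.4231, -0.3753, 0.162]
tcp_rot: [-3.085, 1.554, 0.087]
contact_force: [0.8, -0.2, 0.6]
gripper_width: 0.072
```

```bash
python3 - <<'E'
from h import *
M=T();print(M.round(4),jawyaw(M))
print(to(.4215,-.3747,.077,-1.539))
p,W=grab('wrist')
Q=W.reshape(-1,3)
for c in((.4245,-.3747),):
    k=(np.hypot(Q[:,0]-c[0],Q[:,1]-c[1])<.035)&(abs(Q[:,2]-.098)<.008)
    print('jar',((np.percentile(Q[k],1,0)+np.percentile(Q[k],99,0))/2).round(4),np.ptp(Q[k],0).round(3),k.sum())
E
```

```text
[[ 0.0168  0.031  -0.9994  0.4231]
 [ 0.0015 -0.9995 -0.031  -0.3753]
 [-0.9999 -0.001  -0.0169  0.162 ]
 [ 0.      0.      0.      1.    ]] -1.5398179051521432
(array([ 0.0849, -0.0006,  0.003 ]), np.float64(-0.0008))
jar [ 0.4221 -0.3754  0.0963] [0.045 0.046 0.012] 2103
```

move_arm:
  commands:
    - [0.03,0,0.002,0]
    - [0.06,0,0.002,0]
    - [0.085,0,0.002,0]
    - [0.085,0,0.002,0]
    - [0.085,0,0.002,0]
    - [0.085,0,0.002,0]
    - [0.085,0,0.002,0]
    - [0.085,0,0.002,0]
    - [0.085,0,0.002,0]
    - [0.085,0,0.002,0]

```text
time: 15.45
tcp_pos: [0.4226, -0.3755, 0.0775]
tcp_rot: [-3.13, 1.553, 0.042]
contact_force: [-0.3, -0.0, 0.2]
gripper_width: 0.072
```

move_arm:
  commands:
    - [0,0,0,0]
    - [0,0,0,0]
    - [0,0,0,0]
    - [0,0,0,0]
    - [0,0,0,0]
    - [-0.04,0,0,0]
    - [-0.08,0,0,0]
    - [-0.12,0,0,0]
    - [-0.12,0,0,0]
    - [-0.12,0,0,0]
  grip: 0.03

```text
time: 16.28
tcp_pos: [0.4214, -0.3767, 0.1999]
tcp_rot: [2.946, 1.55, -0.165]
contact_force: [0.6, 0.4, -1.3]
gripper_width: 0.0479
```

```bash
python3 - <<'E'
from h import *
x,y=polar(.048,180);M=T();print(M.round(4),jawyaw(M),x,y)
print(to(x,y,.31,-1.539))
E
```

```text
[[ 0.021   0.0309 -0.9993  0.4214]
 [-0.0035 -0.9995 -0.0309 -0.3767]
 [-0.9998  0.0041 -0.0209  0.1999]
 [ 0.      0.      0.      1.    ]] -1.5399398258698107 0.4806245739029195 0.06186426213057856
(array([-0.1104, -0.4361, -0.075 ]), np.float64(-0.0009))
```

move_arm:
  commands:
    - [-0.04,-0.0,0,0]
    - [-0.08,-0.02,0,0]
    - [-0.11,-0.05,-0.01,0]
    - [-0.11,-0.09,-0.02,0]
    - [-0.11,-0.13,-0.03,0]
    - [-0.11,-0.17,-0.04,0]
    - [-0.11,-0.21,-0.05,0]
    - [-0.11,-0.24,-0.06,0]
    - [-0.11,-0.255,-0.06,0]
    - [-0.11,-0.26,-0.06,0]

```text
time: 17.12
tcp_pos: [0.4701, -0.1114, 0.3079]
tcp_rot: [3.067, 1.554, -0.04]
contact_force: [-0.3, -1.6, -1.0]
gripper_width: 0.0476
```

move_arm:
  commands:
    - [0,-0.04,-0.005,0]
    - [0,-0.08,-0.01,0]
    - [0,-0.12,-0.015,0]
    - [0,-0.15,-0.015,0]
    - [0,-0.165,-0.015,0]
    - [0,-0.175,-0.015,0]
    - [0,-0.176,-0.015,0]
    - [0,-0.176,-0.015,0]
    - [0,-0.176,-0.015,0]
    - [0,-0.176,-0.015,0]

```text
time: 17.95
tcp_pos: [0.4791, 0.0636, 0.3076]
tcp_rot: [3.024, 1.554, -0.084]
contact_force: [0.3, 0.4, -1.4]
gripper_width: 0.0477
```

```bash
python3 - <<'E'
from h import *
x,y=polar(.048,180);M=T();print(M.round(4),jawyaw(M),x,y)
print(to(x,y,.0905,-1.539))
E
```

```text
[[ 0.0163  0.0327 -0.9993  0.4791]
 [-0.0014 -0.9995 -0.0328  0.0636]
 [-0.9999  0.0019 -0.0162  0.3076]
 [ 0.      0.      0.      1.    ]] -1.5380427529740528 0.4806245739029195 0.06186426213057856
(array([0.2171, 0.0014, 0.002 ]), np.float64(0.001))
```

move_arm:
  commands:
    - [0.04,0.001,0.002,0]
    - [0.08,0.001,0.002,0]
    - [0.11,0.001,0.002,0]
    - [0.135,0.001,0.002,0]
    - [0.155,0.001,0.002,0]
    - [0.175,0.001,0.002,0]
    - [0.19,0.001,0.002,0]
    - [0.205,0.001,0.002,0]
    - [0.216,0.001,0.002,0]
    - [0.217,0.001,0.002,0]

```text
time: 18.78
tcp_pos: [0.4795, 0.0611, 0.0888]
tcp_rot: [2.976, 1.558, -0.135]
contact_force: [0.1, -0.4, -0.8]
gripper_width: 0.0473
```

move_arm:
  commands:
    - [0.001,0,0,0]
    - [0.001,0,0,0]
    - [0.001,0,0,0]
    - [0.001,0,0,0]
    - [-0.03,0,0,0]
    - [-0.07,0,0,0]
    - [-0.11,0,0,0]
    - [-0.14,0,0,0]
    - [-0.15,0,0,0]
    - [-0.15,0,0,0]
  grip: 0.066

```text
time: 19.62
tcp_pos: [0.4795, 0.0614, 0.2422]
tcp_rot: [3.021, 1.55, -0.089]
contact_force: [0.8, -0.4, -1.3]
gripper_width: 0.066
```

```bash
python3 - <<'E'
from h import *
M=T();print(M.round(4),jawyaw(M))
print(to(.467,.389,.25,-np.pi/2))
p,W=grab('scene');save('s5',np.ascontiguousarray(p[130:300,140:360]),3);
E
```

```text
[[ 0.0203  0.0314 -0.9993  0.4795]
 [-0.0018 -0.9995 -0.0314  0.0614]
 [-0.9998  0.0024 -0.0202  0.2422]
 [ 0.      0.      0.      1.    ]] -1.539437523821467
(array([-0.0086, -0.3278,  0.0021]), np.float64(0.0314))
```

View pics/s5.png

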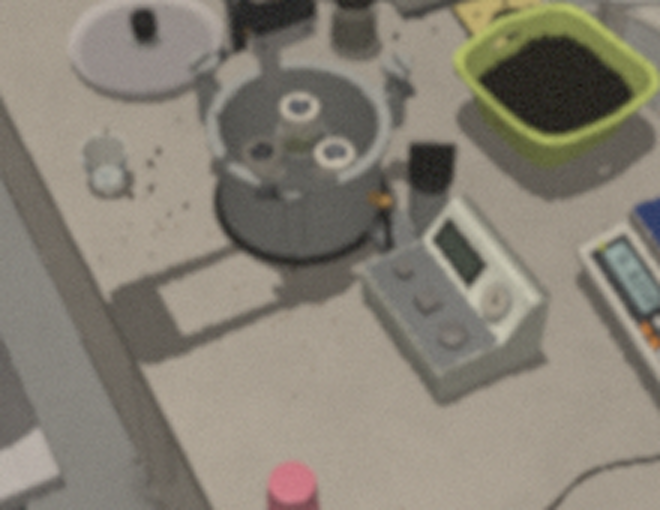

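All three jars stand in the chamber, at (300,107), (263,150) and (333,152) in this crop. The lid comes next.

move_arm:
  commands:
    - [0,-0.04,0,0]
    - [0,-0.08,0,0]
    - [0,-0.12,0,0]
    - [0,-0.16,0,0]
    - [0,-0.2,0,0]
    - [0,-0.24,0,0]
    - [0.02,-0.28,0,0.03]
    - [0.04,-0.31,0.002,0.03]
    - [0.05,-0.325,0.002,0.03]
    - [0.06,-0.328,0.002,0.03]

```text
time: 20.5
tcp_pos: [0.4647, 0.3906, 0.1748]
tcp_rot: [2.731, 1.56, -0.406]
contact_force: [-0.4, -0.4, -0.4]
gripper_width: 0.0662
```

```bash
python3 - <<'E'
from h import *
M=T();print(M.round(4),jawyaw(M))
p,W=grab('wrist');Q=W.reshape(-1,3)
D=np.hypot(Q[:,0]-.467,Q[:,1]-.389)
k=(D<.04)&(abs(Q[:,2]-.056)<.006);c=((np.percentile(Q[k],1,0)+np.percentile(Q[k],99,0))/2);print('knob',c.round(4),np.ptp(Q[k],0).round(3),k.sum())
k=(D<.12)&(abs(Q[:,2]-.018)<.006);print('lid',((np.percentile(Q[k],1,0)+np.percentile(Q[k],99,0))/2).round(4),np.ptp(Q[k],0).round(3),k.sum())
print(to(c[0],c[1],.038))
E
```

```text
[[ 0.0104  0.0046 -0.9999  0.4647]
 [-0.0045 -1.     -0.0047  0.3906]
 [-0.9999  0.0045 -0.0103  0.1748]
 [ 0.      0.      0.      1.    ]] -1.5661642086905243
knob [0.4673 0.3923 0.0571] [0.033 0.033 0.012] 615
lid [0.4676 0.3918 0.02  ] [0.199 0.199 0.007] 19660
(array([ 0.1356, -0.0045, -0.0018]), 0)
```

move_arm:
  commands:
    - [0.04,-0.0035,-0.001,0]
    - [0.08,-0.004,-0.002,0]
    - [0.11,-0.004,-0.002,0]
    - [0.125,-0.004,-0.002,0]
    - [0.135,-0.004,-0.002,0]
    - [0.136,-0.004,-0.002,0]
    - [0.136,-0.004,-0.002,0]
    - [0.136,-0.004,-0.002,0]
    - [0.136,-0.004,-0.002,0]
    - [0.136,-0.004,-0.002,0]

```text
time: 21.38
tcp_pos: [0.4684, 0.3923, 0.0392]
tcp_rot: [2.7, 1.559, -0.438]
contact_force: [0.4, -0.9, -0.6]
gripper_width: 0.066
```

move_arm:
  commands:
    - [0,0,0,0]
    - [0,0,0,0]
    - [0,0,0,0]
    - [0,0,0,0]
    - [0,0,0,0]
    - [0,0,0,0]
    - [0,0,0,0]
    - [0,0,0,0]
    - [-0.01,0,0,0]
    - [-0.02,0,0,0]
  grip: 0.015
  newtons: 40

```text
time: 22.22
tcp_pos: [0.467, 0.3916, 0.0584]
tcp_rot: [2.393, 1.56, -0.745]
contact_force: [-0.3, 0.1, -4.9]
gripper_width: 0.0327
```

```bash
python3 - <<'E'
from h import *
M=T();print(M.round(4),jawyaw(M))
print(to(*C,.27,-1.571))
E
```

```text
[[ 0.0078  0.0036 -1.      0.467 ]
 [-0.0072 -1.     -0.0036  0.3916]
 [-0.9999  0.0072 -0.0078  0.0584]
 [ 0.      0.      0.      1.    ]] -1.5672419649792482
(array([-0.2087,  0.3299, -0.0621]), np.float64(0.0038))
```

move_arm:
  commands:
    - [-0.02,0,0,0]
    - [-0.05,0,0,0]
    - [-0.09,0,0,0]
    - [-0.13,0,0,0]
    - [-0.16,0.03,-0.01,0]
    - [-0.19,0.06,-0.02,0]
    - [-0.205,0.1,-0.03,0]
    - [-0.208,0.13,-0.035,0]
    - [-0.208,0.15,-0.04,0]
    - [-0.208,0.16,-0.04,0]

```text
time: 23.05
tcp_pos: [0.5067, 0.2302, 0.2692]
tcp_rot: [2.443, 1.558, -0.698]
contact_force: [-0.3, 1.5, -4.9]
gripper_width: 0.0331
```

move_arm:
  commands:
    - [0,0.03,-0.005,0]
    - [0,0.06,-0.01,0]
    - [0,0.09,-0.015,0]
    - [0,0.12,-0.02,0]
    - [0,0.145,-0.02,0]
    - [0,0.16,-0.022,0]
    - [0,0.168,-0.022,0]
    - [0,0.17,-0.022,0]
    - [0,0.17,-0.022,0]
    - [0,0.17,-0.022,0]

```text
time: 23.88
tcp_pos: [0.5285, 0.0616, 0.2707]
tcp_rot: [2.504, 1.559, -0.636]
contact_force: [0.4, 0.5, -5.4]
gripper_width: 0.0328
```

```bash
python3 - <<'E'
from h import *
M=T();print(M.round(4),jawyaw(M))
print(to(*C,.19,-1.571),to(*C,.162,-1.571))
p,W=grab('wrist');save('w6',p,1.3)
E
```

```text
[[ 0.0096  0.0015 -1.      0.5285]
 [-0.0071 -1.     -0.0015  0.0616]
 [-0.9999  0.0071 -0.0096  0.2707]
 [ 0.      0.      0.      1.    ]] -1.5693338214338495
(array([ 0.0807, -0.0024,  0.0007]), np.float64(0.0017)) (array([ 0.1087, -0.0026,  0.0009]), np.float64(0.0017))
```

View pics/w6.png

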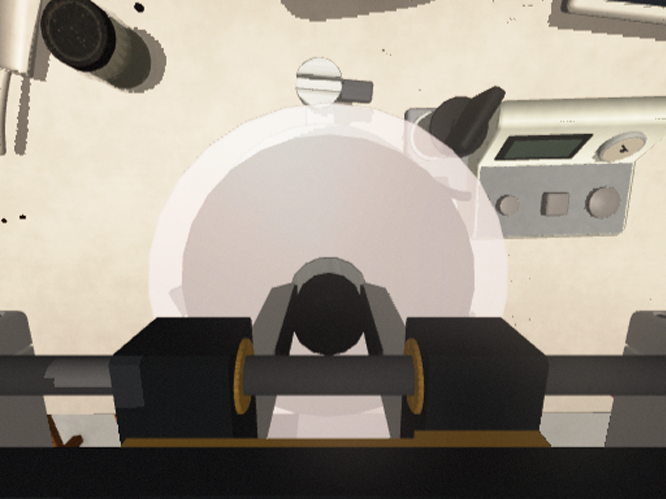

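The lid is held level by its knob at (330,300), over the chamber. I'm lowering it.

move_arm:
  commands:
    - [0.03,-0.0015,0,0]
    - [0.05,-0.002,0,0]
    - [0.065,-0.0025,0.0005,0]
    - [0.075,-0.0025,0.001,0]
    - [0.085,-0.0025,0.001,0]
    - [0.092,-0.0025,0.001,0]
    - [0.098,-0.0025,0.001,0]
    - [0.103,-0.0025,0.001,0]
    - [0.106,-0.0025,0.001,0]
    - [0.108,-0.0025,0.001,0]

```text
time: 24.77
tcp_pos: [0.5288, 0.0632, 0.1631]
tcp_rot: [2.513, 1.558, -0.627]
contact_force: [-3.9, -2.3, 11.5]
gripper_width: 0.0324
```

```bash
python3 - <<'E'
from h import *
M=T();print(M.round(4),jawyaw(M),r.sense()['contact_force'])
p,W=grab('side');Q=W.reshape(-1,3)
save('s7',np.ascontiguousarray(p[150:260,200:360]),4)
E
```

```text
[[ 0.0102  0.0018 -0.9999  0.5288]
 [-0.0074 -1.     -0.0019  0.0632]
 [-0.9999  0.0074 -0.0101  0.1631]
 [ 0.      0.      0.      1.    ]] -1.5690010892257156 [-3.90087045 -2.3438485  11.50543926]
```

View pics/s7.png

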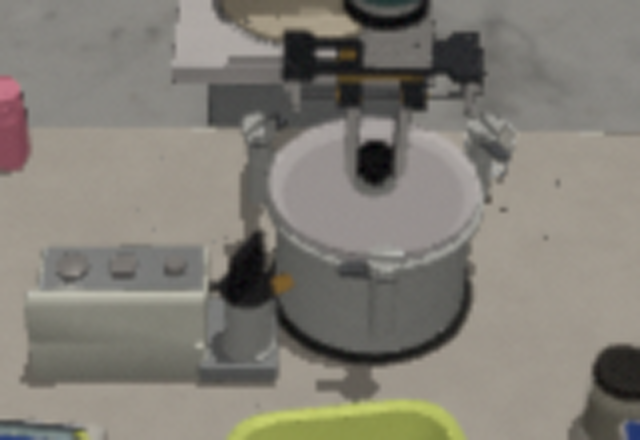

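move_arm:
  commands:
    - [0,0,0,0]
    - [0,0,0,0]
    - [0,0,0,0]
    - [0,0,0,0]
    - [0,0,0,0]
    - [-0.03,0,0,0]
    - [-0.07,0,0,0]
    - [-0.11,0,0.02,0]
    - [-0.14,0,0.03,0]
    - [-0.14,0,0.03,0]
  grip: 0.06

```text
time: 25.65
tcp_pos: [0.4989, 0.0644, 0.3105]
tcp_rot: [2.84, 1.546, -0.3]
contact_force: [1.0, -0.3, 0.2]
gripper_width: 0.0601
```

move_arm:
  commands:
    - [-0.04,0.02,0.04,0]
    - [-0.08,0.03,0.06,0]
    - [-0.1,0.03,0.06,0]
    - [-0.1,0.03,0.06,0]
    - [-0.1,0.03,0.06,0]
    - [-0.1,0.03,0.06,0]
    - [-0.1,0.03,0.06,0]
    - [-0.1,0.03,0.06,0]
    - [-0.1,0.03,0.06,0]
    - [-0.1,0.03,0.06,0]

```text
time: 26.48
tcp_pos: [0.4367, 0.0352, 0.4081]
tcp_rot: [2.816, 1.549, -0.323]
contact_force: [0.6, -0.4, 0.1]
gripper_width: 0.0603
```

```bash
cat > meas.py <<'E'
from h import *
from scipy.optimize import least_squares
M=T();print(M.round(4),jawyaw(M))
p,W=grab('wrist');np.savez('pics/w8.npz',p=p,W=W);save('w8',p,1.5);Q=W.reshape(-1,3)
mid=lambda k:(((np.percentile(Q[k],1,0)+np.percentile(Q[k],99,0))/2).round(4),np.ptp(Q[k],0).round(3),int(k.sum()))
D=lambda c:np.hypot(Q[:,0]-c[0],Q[:,1]-c[1])
k=(D(C)<.03)&(Q[:,2]>.165);print('knob',mid(k),np.median(Q[k,2]))
k=(D(C)<.099)&(D(C)>.02)&(abs(Q[:,2]-.142)<.01);A=np.c_[Q[k,:2]-C,np.ones(k.sum())];print('lid plane',np.linalg.lstsq(A,Q[k,2],rcond=None)[0].round(4))
k=(D(C)<.106)&(abs(Q[:,2]-.142)<.006);print('lid disc',mid(k))
for n,a in zip('abc',(0,120,240)):
    c=polar(.126,a);k=(D(c)<.019)&(Q[:,2]>.16)&(Q[:,2]<.172);print(n,c.round(4),mid(k),Q[k,:2].mean(0).round(4))
c=(.631,-.0555);k=(D(c)<.045)&(Q[:,2]>.146)&(Q[:,2]<.165);print('grip',mid(k),cv2.minAreaRect((Q[k,:2]*1000).astype(np.float32)))
for n,c in dict(wake=(.56,-.1267),prog=(.5607,-.1766),start=(.5638,-.2263)).items():
    k=(D(c)<.018)&(Q[:,2]>.0605)&(Q[:,2]<.075);print(n,mid(k))
E
python3 meas.py
```

```text
[[ 0.0208  0.0023 -0.9998  0.4367]
 [-0.007  -1.     -0.0025  0.0352]
 [-0.9998  0.007  -0.0208  0.4081]
 [ 0.      0.      0.      1.    ]] -1.5684848757997405
knob (array([0.5268, 0.0622, 0.1807]), array([0.033, 0.032, 0.022]), 485) 0.1852110723781351
lid plane [-4.000e-04 -1.000e-04  1.439e-01]
lid disc (array([0.5275, 0.0627, 0.144 ]), array([0.198, 0.199, 0.007]), 13463)
a [0.6545 0.0674] (array([0.6539, 0.0674, 0.1642]), array([0.034, 0.032, 0.008]), 458) [0.6537 0.0674]
b [0.4621 0.1704] (array([0.4629, 0.1708, 0.1642]), array([0.033, 0.034, 0.008]), 332) [0.4628 0.1704]
c [ 0.4691 -0.0477] (array([ 0.4692, -0.0462,  0.1647]), array([0.032, 0.033, 0.007]), 314) [ 0.469  -0.0463]
grip (array([ 0.6311, -0.0544,  0.1524]), array([0.048, 0.032, 0.012]), 349) ((631.350830078125, -54.54387664794922), (11.93474292755127, 51.480613708496094), 60.17333221435547)
wake (array([ 0.5596, -0.1265,  0.0657]), array([0.019, 0.02 , 0.009]), 123)
prog (array([ 0.5608, -0.1764,  0.0652]), array([0.023, 0.024, 0.009]), 202)
start (array([ 0.5625, -0.2266,  0.0656]), array([0.03 , 0.033, 0.009]), 290)
```

View pics/w8.png

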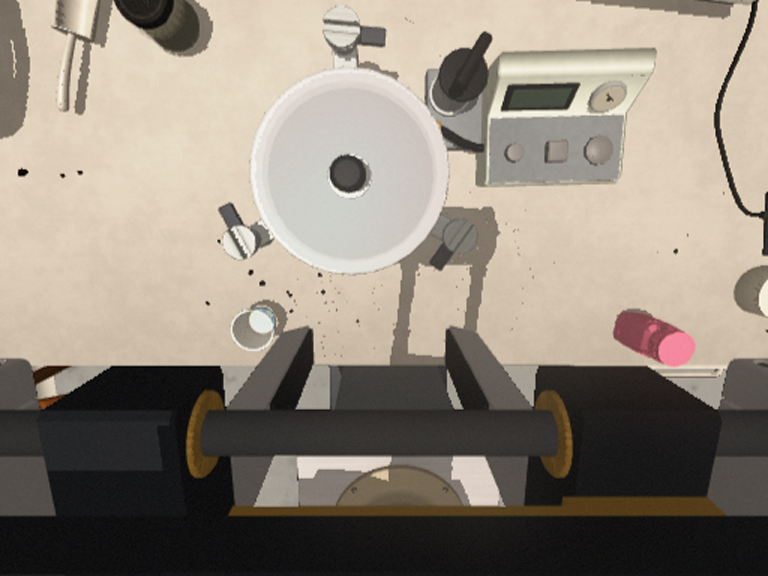

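The lid is seated: its plane fits flat, 142 mm high, with its centre within 2 mm. The cameras also show the key's grip at (468,68). Now I'll get the slot directions and the key approach.

```bash
python3 - <<'E'
from h import *
d=np.load('pics/w8.npz');W=d['W'];Q=W.reshape(-1,3)
H=dict(a=(.6540,.0674),b=(.4627,.1705),c=(.4690,-.0467))
for n,c in H.items():
    D=np.hypot(Q[:,0]-c[0],Q[:,1]-c[1])
    k=(D<.045)&(D>.02)&(abs(Q[:,2]-.153)<.004)&(np.hypot(Q[:,0]-C[0],Q[:,1]-C[1])>.103)
    q=Q[k,:2]-c; 
    print(n,k.sum(),'mean dir',np.degrees(np.arctan2(*q.mean(0)[::-1])).round(1),'max r',np.hypot(*q.T).max().round(4), 'tangent',np.degrees(np.arctan2(c[1]-C[1],c[0]-C[0]))-90)
    k=(D<.015)&(Q[:,2]<.1615)&(Q[:,2]>.15);s=Q[k,:2]-c
    if k.sum()>8:
        u=np.linalg.svd(s-s.mean(0))[2][0];print('   slot',k.sum(),np.degrees(np.arctan2(u[1],u[0])).round(1),s.mean(0).round(4))
print(to(.6312,-.0545,.40),to(.6312,-.0545,.125))
E
```

```text
a 179 mean dir -95.7 max r 0.04 tangent -88.17300290352217
   slot 118 -93.8 [ 0.0024 -0.0001]
b 141 mean dir 25.5 max r 0.0404 tangent 31.60451731374242
   slot 91 -154.2 [-0.0009  0.0024]
c 129 mean dir 145.2 max r 0.0399 tangent -208.42783843345572
   slot 94 146.2 [-0.0008 -0.0011]
(array([ 0.0132,  0.09  , -0.194 ]), 0) (array([ 0.2881,  0.0881, -0.1881]), 0)
```

move_arm:
  commands:
    - [0,0,0,-0.12]
    - [0,0,0,-0.24]
    - [0,0,0,-0.37]
    - [0,0,0,-0.49]
    - [0,0,0,-0.62]
    - [0,0,0,-0.74]
    - [0,0,0,-0.87]
    - [0,0,0,-0.99]
    - [0,0,0,-1.1]
    - [0,0,0,-1.2]

```text
time: 27.37
tcp_pos: [0.4368, 0.0352, 0.4081]
tcp_rot: [1.61, 1.549, -0.324]
contact_force: [-0.2, -0.8, -0.3]
gripper_width: 0.0601
```

```bash
python3 - <<'E'
from h import *
M=T();print(M.round(4),jawyaw(M))
print(to(.6312,-.0545,.33,1.05))
E
```

```text
[[ 2.070e-02  9.346e-01 -3.551e-01  4.368e-01]
 [-7.000e-03 -3.550e-01 -9.348e-01  3.520e-02]
 [-9.998e-01  2.190e-02 -8.000e-04  4.081e-01]
 [ 0.000e+00  0.000e+00  0.000e+00  1.000e+00]] -0.3630307669993286
(array([0.0827, 0.2118, 0.0149]), np.float64(-1.413))
```

move_arm:
  commands:
    - [0,0.04,0.003,-0.12]
    - [0,0.08,0.006,-0.24]
    - [0.01,0.12,0.009,-0.37]
    - [0.02,0.15,0.011,-0.49]
    - [0.04,0.18,0.013,-0.62]
    - [0.06,0.2,0.015,-0.74]
    - [0.08,0.212,0.015,-0.87]
    - [0.083,0.212,0.015,-0.99]
    - [0.083,0.212,0.015,-1.1]
    - [0.083,0.212,0.015,-1.2]
  grip: 0.04

```text
time: 28.2
tcp_pos: [0.6315, -0.0548, 0.3279]
tcp_rot: [0.384, 1.552, -0.345]
contact_force: [0.3, -0.1, 0.3]
gripper_width: 0.0401
```

```bash
python3 - <<'E'
from h import *
M=T();print(M.round(4),jawyaw(M))
print(to(.6312,-.0545,.22,1.05))
p,W=grab('wrist');Q=W.reshape(-1,3);c=(.6312,-.0545)
k=(np.hypot(Q[:,0]-c[0],Q[:,1]-c[1])<.045)&(Q[:,2]>.146)&(Q[:,2]<.165);print(Q[k].mean(0),k.sum(),cv2.minAreaRect((Q[k,:2]*1000).astype(np.float32)))
E
```

```text
[[ 0.0178  0.6658  0.7459  0.6315]
 [-0.0064  0.7461 -0.6658 -0.0548]
 [-0.9998  0.0071  0.0175  0.3279]
 [ 0.      0.      0.      1.    ]] 0.8421876317328109
(array([ 0.1078, -0.0007, -0.0023]), np.float64(-0.2078))
[ 0.63156548 -0.05424335  0.15485861] 374 ((632.2861938476562, -54.827980041503906), (12.014325141906738, 50.7144660949707), 60.1541862487793)
```

move_arm:
  commands:
    - [0.02,0,-0.003,-0.12]
    - [0.05,0,-0.003,-0.208]
    - [0.08,0,-0.003,-0.208]
    - [0.11,0,-0.004,-0.208]
    - [0.14,0,-0.004,-0.208]
    - [0.165,0,-0.004,-0.208]
    - [0.185,0,-0.004,-0.208]
    - [0.197,0,-0.004,-0.208]
    - [0.203,0,-0.004,-0.208]
    - [0.203,0,-0.004,-0.208]

```text
time: 29.08
tcp_pos: [0.6315, -0.0532, 0.1237]
tcp_rot: [0.154, 1.554, -0.365]
contact_force: [0.7, 0.4, -0.8]
gripper_width: 0.04
```

```bash
python3 - <<'E'
from h import *
M=T();print(M.round(4),jawyaw(M))
print(to(.6316,-.0547,.125,1.05))
E
```

```text
[[ 0.0156  0.496   0.8682  0.6315]
 [-0.006   0.8683 -0.496  -0.0532]
 [-0.9999  0.0026  0.0165  0.1237]
 [ 0.      0.      0.      1.    ]] 1.051790993870797
(array([-0.0013, -0.0012,  0.0009]), np.float64(0.0018))
```

move_arm:
  commands:
    - [0,-0.001,0.001,0]
    - [0,-0.001,0.001,0]
    - [0,-0.001,0.001,0]
    - [0,-0.001,0.001,0]
    - [0,-0.001,0.001,0]
    - [0,-0.001,0.001,0]
    - [0,-0.001,0.001,0]
    - [0,-0.001,0.001,0]
    - [0,-0.001,0.001,0]
    - [0,-0.001,0.001,0]
  grip: 0.003
  newtons: 55

```text
time: 29.92
tcp_pos: [0.6324, -0.0546, 0.1246]
tcp_rot: [0.169, 1.553, -0.35]
contact_force: [-0.4, 0.9, 5.8]
gripper_width: 0.0115
```

```bash
python3 - <<'E'
from h import *
M=T();print(M.round(4),jawyaw(M)); np.save('grasp.npy',M)
E
```

```text
[[ 0.0172  0.496   0.8681  0.6324]
 [-0.0063  0.8683 -0.496  -0.0546]
 [-0.9998  0.0031  0.018   0.1246]
 [ 0.      0.      0.      1.    ]] 1.05179946901325
```

move_arm:
  commands:
    - [-0.01,0,0,0]
    - [-0.03,0,0,0]
    - [-0.05,0,0,0]
    - [-0.08,0,0,0]
    - [-0.11,0,0,0]
    - [-0.14,0,0,0]
    - [-0.165,0,0,0]
    - [-0.175,0,0,0]
    - [-0.18,0,0,0]
    - [-0.18,0,0,0]

```text
time: 30.75
tcp_pos: [0.6292, -0.0535, 0.3046]
tcp_rot: [0.169, 1.552, -0.35]
contact_force: [0.4, 0.0, -1.1]
gripper_width: 0.0116
```

```bash
python3 - <<'E'
from h import *
M=T();print(M.round(4),jawyaw(M))
for n in('side','scene'):
    p,W=grab(n);np.savez(f'pics/{n}9.npz',p=p,W=W);
    K=np.array(cams.calibration(n)['camera_matrix']);E=np.linalg.inv(np.array(cams.calibration(n)['cam_to_world']))
    q=E@np.r_[M[:3,3]-[0,0,.05],1];u=(K@q[:3])[:2]/q[2];print(n,u)
    u=u.astype(int);c=p[max(0,u[1]-60):u[1]+60,max(0,u[0]-60):u[0]+60]
    save(n+'9',np.ascontiguousarray(c),4)
a=cv2.imread('pics/side9.png');b=cv2.imread('pics/scene9.png');h=min(a.shape[0],b.shape[0]);cv2.imwrite('pics/k9.png',cv2.resize(np.hstack([a[:h],b[:h]]),None,fx=.8,fy=.8))
E
```

```text
[[ 0.0173  0.496   0.8681  0.6292]
 [-0.0063  0.8683 -0.496  -0.0535]
 [-0.9998  0.0031  0.0181  0.3046]
 [ 0.      0.      0.      1.    ]] 1.0517836948668935
side [261.10393108 188.33092208]
scene [284.09437813 154.97674817]
```

View pics/k9.png

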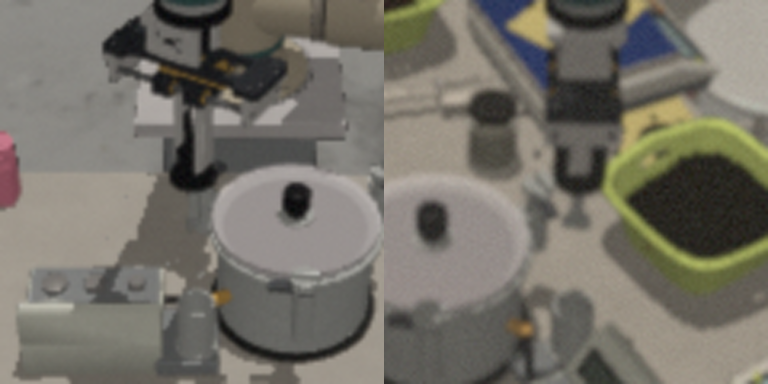

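```bash
cat > key.py <<'E'
from h import *
G=np.load('grasp.npy');tt=G[:3,:3].T@(np.array([.632,-.0547,.034])-G[:3,3])
H=dict(a=(.6540,.0674),b=(.4627,.1705),c=(.4690,-.0467))
def ktip(M): return M[:3,:3]@tt+M[:3,3]
def kto(tip,jaw_deg):
    M=T(); t=-(np.radians(jaw_deg)-jawyaw(M)); Rt=M[:3,:3]@R.from_rotvec([t,0,0]).as_matrix()
    return (M[:3,:3].T@(np.array(tip)-Rt@tt-M[:3,3])).round(4),round(float(t),3)
E
python3 - <<'E'
from key import *
print(tt,ktip(T()),r.sense()['joints'].round(2));print(kto((*H['b'],.21),115.7))
E
```

```text
[ 0.09054941 -0.00053522 -0.00190553] [ 0.62777953 -0.05336431  0.21195242] [-0.19  0.32  1.23 -0.    1.58 -1.24]
(array([-0.0016,  0.1138, -0.2557]), -0.968)
```

move_arm:
  commands:
    - [-0.01,0.015,-0.035,-0.11]
    - [-0.01,0.03,-0.07,-0.22]
    - [-0.01,0.045,-0.1,-0.34]
    - [-0.01,0.06,-0.135,-0.46]
    - [-0.01,0.075,-0.165,-0.58]
    - [-0.005,0.09,-0.2,-0.7]
    - [-0.002,0.1,-0.23,-0.82]
    - [-0.002,0.11,-0.248,-0.92]
    - [-0.002,0.114,-0.256,-0.968]
    - [-0.002,0.114,-0.256,-0.968]

```text
time: 31.68
tcp_pos: [0.4602, 0.1741, 0.2992]
tcp_rot: [-0.983, 1.56, -0.53]
contact_force: [0.0, 0.1, -1.5]
gripper_width: 0.0119
```

```bash
python3 - <<'E'
from key import *
print(T().round(4),ktip(T()),r.sense()['joints'].round(2));print(kto((*H['b'],.20),115.7),kto((*H['b'],.158),115.7))
p,W=grab('wrist');save('w10',p,1.5);Q=W.reshape(-1,3);c=H['b'];k=(np.hypot(Q[:,0]-c[0],Q[:,1]-c[1])<.019)&(Q[:,2]>.161)&(Q[:,2]<.172);print(Q[k].mean(0),k.sum())
E
```

```text
[[ 0.0095 -0.4374  0.8992  0.4602]
 [-0.0056  0.8992  0.4374  0.1741]
 [-0.9999 -0.0092  0.0061  0.2992]
 [ 0.      0.      0.      1.    ]] [0.45957745 0.1722711  0.20868351] [ 0.23  0.11  1.52 -0.01  1.51 -1.8 ]
(array([ 0.0087, -0.0029,  0.002 ]), 0.004) (array([ 0.0507, -0.0025,  0.0017]), 0.004)
[0.45640138 0.16792513 0.16591372] 243
```

View pics/w10.png

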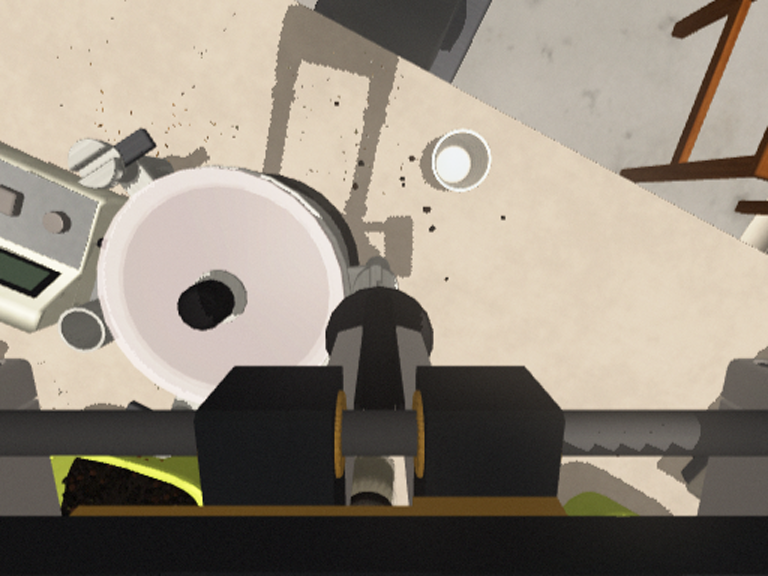

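move_arm:
  commands:
    - [0.01,-0.002,0.0015,0]
    - [0.02,-0.0025,0.0017,0]
    - [0.03,-0.0025,0.0017,0]
    - [0.038,-0.0025,0.0017,0]
    - [0.041,-0.0025,0.0017,0]
    - [0.042,-0.0025,0.0017,0]
    - [0.043,-0.0025,0.0017,0]
    - [0.045,-0.0025,0.0017,0]
    - [0.047,-0.0025,0.0017,0]
    - [0.047,-0.0025,0.0017,0]

```text
time: 32.57
tcp_pos: [0.4645, 0.1712, 0.2524]
tcp_rot: [-0.991, 1.558, -0.542]
contact_force: [-0.5, -1.0, -1.2]
gripper_width: 0.0113
```

```bash
python3 - <<'E'
from key import *
print(T().round(4),ktip(T()).round(4),r.sense()['contact_force'].round(2),r.sense()['ft_torque'].round(2));print(kto((*H['b'],.158),115.7))
E
```

```text
[[ 0.0108 -0.4348  0.9005  0.4645]
 [-0.0065  0.9005  0.4349  0.1712]
 [-0.9999 -0.0106  0.0069  0.2524]
 [ 0.      0.      0.      1.    ]] [0.464  0.1693 0.1619] [-0.48 -0.97 -1.22] [ 0.07 -0.14 -0.07]
(array([ 0.0039,  0.0017, -0.0007]), 0.001)
```

move_arm:
  commands:
    - [0.001,0.001,-0.0005,0]
    - [0.002,0.0015,-0.0005,0]
    - [0.003,0.0015,-0.0005,0]
    - [0.004,0.0015,-0.0005,0]
    - [0.004,0.0015,-0.0005,0]
    - [0.004,0.0015,-0.0005,0.05]
    - [0.004,0.0015,-0.0005,0.1]
    - [0.004,0.0015,-0.0005,0.15]
    - [0.004,0.0015,-0.0005,0.2]
    - [0.004,0.0015,-0.0005,0.2]

```text
time: 33.4
tcp_pos: [0.4635, 0.1724, 0.2484]
tcp_rot: [-0.784, 1.558, -0.535]
contact_force: [0.6, -0.2, -1.0]
gripper_width: 0.0117
```

```bash
python3 - <<'E'
from key import *
print(T()[:3,3].round(4),np.degrees(jawyaw(T())),ktip(T()).round(4),r.sense()['contact_force'].round(2),r.sense()['ft_torque'].round(2));
for j in(90,60,31,26):print(kto((*H['b'],.158),j))
E
```

```text
[0.4635 0.1724 0.2484] 104.28637923864055 [0.4628 0.1708 0.1579] [ 0.57 -0.16 -1.  ] [ 0.06 -0.12  0.1 ]
(array([-0.0001, -0.0008, -0.0001]), 0.249)
(array([-0.0001, -0.0018, -0.0003]), 0.773)
(array([-0.0001, -0.0025, -0.001 ]), 1.279)
(array([-0.0001, -0.0026, -0.0011]), 1.366)
```

move_arm:
  commands:
    - [0,-0.0005,0,0.12]
    - [0,-0.0008,0,0.24]
    - [0,-0.001,0,0.36]
    - [0,-0.0012,-0.0001,0.48]
    - [0,-0.0014,-0.0002,0.6]
    - [0,-0.0016,-0.0003,0.72]
    - [0,-0.0018,-0.0004,0.84]
    - [0,-0.002,-0.0006,0.96]
    - [0,-0.0022,-0.0008,1.08]
    - [0,-0.0024,-0.0009,1.18]

```text
time: 34.23
tcp_pos: [0.4633, 0.1711, 0.2485]
tcp_rot: [0.618, 1.559, -0.316]
contact_force: [-0.0, 1.6, -1.3]
gripper_width: 0.0116
```

```bash
python3 - <<'E'
from key import *
print(T()[:3,3].round(4),np.degrees(jawyaw(T())),ktip(T()).round(4),r.sense()['contact_force'].round(2),r.sense()['ft_torque'].round(2));
for j in(31,24):print(kto((*H['b'],.158),j))
E
```

```text
[0.4633 0.1711 0.2485] 36.46701001121035 [0.4628 0.172  0.1579] [-0.03  1.64 -1.31] [ 0.7  -0.18  0.27]
(array([-0.0001, -0.0011,  0.0012]), 0.095)
(array([-0.0001, -0.0014,  0.0012]), 0.218)
```

move_arm:
  commands:
    - [0,-0.001,0.0012,0.03]
    - [0,-0.001,0.0012,0.06]
    - [0,-0.001,0.0012,0.09]
    - [0,-0.001,0.0012,0.12]
    - [0,-0.001,0.0012,0.15]
    - [0,-0.001,0.0012,0.18]
    - [0,-0.001,0.0012,0.2]
    - [0,-0.001,0.0012,0.2]
    - [0,-0.001,0.0012,0.2]
    - [0,-0.001,0.0012,0.2]

```text
time: 35.07
tcp_pos: [0.4633, 0.1705, 0.2485]
tcp_rot: [1.003, 1.559, -0.13]
contact_force: [-0.6, 5.3, -2.3]
gripper_width: 0.0115
```

```bash
python3 - <<'E'
from key import *
print(T()[:3,3].round(4),np.degrees(jawyaw(T())),ktip(T()).round(4),r.sense()['contact_force'].round(2),r.sense()['ft_torque'].round(2));
E
```

```text
[0.4633 0.1705 0.2485] 25.05278288947555 [0.463  0.1719 0.158 ] [-0.57  5.26 -2.29] [ 1.19 -0.13  0.11]
```

move_arm:
  commands:
    - [0,0,0.001,0.02]
    - [0,0,0.001,0.04]
    - [0,0,0.001,0.06]
    - [0,0,0.001,0.08]
    - [0,0,0.001,0.1]
    - [0,0,0.001,0.1]
    - [0,0,0.001,0.1]
    - [0,0,0.001,0.1]
    - [0,0,0.001,0.1]
    - [0,0,0.001,0.1]

```text
time: 35.9
tcp_pos: [0.4633, 0.1703, 0.2485]
tcp_rot: [1.232, 1.56, -0.002]
contact_force: [-1.3, 5.0, -2.2]
gripper_width: 0.012
```

```bash
python3 - <<'E'
from key import *
s=r.sense();print(np.degrees(jawyaw(T())),s['contact_force'].round(2),s['ft_torque'].round(2),s['joint_efforts'][5],s['joints'].round(2))
print(kto((*H['b'],.158),25),kto((*H['b'],.21),28))
E
```

```text
19.281873294875215 [-1.3   5.   -2.23] [1.3  0.11 0.25] 0.19283476285636425 [ 0.21  0.13  1.62 -0.    1.38 -0.12]
(array([-0.    , -0.0007,  0.0011]), -0.1) (array([-0.052 , -0.0001,  0.0012]), -0.152)
```

move_arm:
  commands:
    - [0,0,0,-0.05]
    - [0,0,0,-0.1]
    - [0,0,0,-0.14]
    - [-0.01,0,0,-0.14]
    - [-0.03,0,0,-0.14]
    - [-0.05,0,0,-0.14]
    - [-0.055,0,0,-0.14]
    - [-0.055,0,0,-0.14]
    - [-0.055,0,0,-0.14]
    - [-0.055,0,0,-0.14]

```text
time: 36.73
tcp_pos: [0.4621, 0.1697, 0.3024]
tcp_rot: [0.951, 1.562, -0.144]
contact_force: [-0.8, 0.0, -2.1]
gripper_width: 0.0117
```

```bash
python3 - <<'E'
from key import *
s=r.sense();print(np.degrees(jawyaw(T())),ktip(T()).round(4))
print(kto((*H['c'],.212),55.7))
E
```

```text
27.264666360548894 [0.4615 0.1711 0.2119]
(array([ 0.0002, -0.0923,  0.1965]), -0.496)
```

move_arm:
  commands:
    - [0,-0.015,0.035,-0.1]
    - [0,-0.033,0.07,-0.2]
    - [0,-0.05,0.105,-0.3]
    - [0,-0.065,0.14,-0.4]
    - [0,-0.08,0.17,-0.496]
    - [0,-0.09,0.19,-0.496]
    - [0,-0.092,0.196,-0.496]
    - [0,-0.092,0.196,-0.496]
    - [0,-0.092,0.196,-0.496]
    - [0,-0.092,0.196,-0.496]

```text
time: 37.57
tcp_pos: [0.4698, -0.0454, 0.3023]
tcp_rot: [0.579, 1.563, -0.019]
contact_force: [0.5, -0.0, -0.9]
gripper_width: 0.012
```

```bash
python3 - <<'E'
from key import *
s=r.sense();print(T().round(4),np.degrees(jawyaw(T())),ktip(T()).round(4),s['joints'].round(2))
print(kto((*H['c'],.17),55.7),kto((*H['c'],.158),55.7))
p,W=grab('wrist');save('w11',p,1.5)
for n in('scene','side'):
    q,V=grab(n);Q=V.reshape(-1,3);c=H['b'];D=np.hypot(Q[:,0]-c[0],Q[:,1]-c[1]);k=(D<.045)&(D>.021)&(abs(Q[:,2]-.151)<.004);v=Q[k,:2]-c;print(n,k.sum(),np.degrees(np.arctan2(*v.mean(0)[::-1])))
Q=W.reshape(-1,3);c=H['b'];D=np.hypot(Q[:,0]-c[0],Q[:,1]-c[1]);k=(D<.045)&(D>.021)&(abs(Q[:,2]-.152)<.0045);v=Q[k,:2]-c;print(k.sum(),np.degrees(np.arctan2(*v.mean(0)[::-1])))
E
```

```text
[[ 7.600e-03  5.630e-01  8.264e-01  4.698e-01]
 [-1.000e-04  8.265e-01 -5.630e-01 -4.540e-02]
 [-1.000e+00  4.200e-03  6.400e-03  3.023e-01]
 [ 0.000e+00  0.000e+00  0.000e+00  1.000e+00]] 55.73780504646453 [ 0.4686 -0.0447  0.2118] [-0.25  0.07  1.55  0.    1.51 -1.22]
(array([ 0.0418, -0.0016,  0.0012]), 0.001) (array([ 0.0538, -0.0016,  0.0011]), 0.001)
scene 21 -59.92767405382094
side 20 -46.85699287479455
295 -59.395277693776045
```

View pics/w11.png

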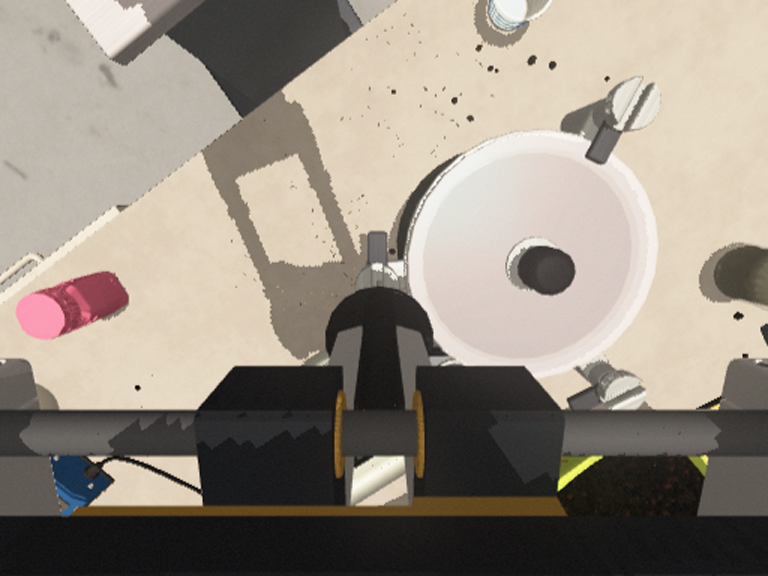

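Dog b, at (600,140), points over the lid at −59.4°, its stop. Now screw c.

move_arm:
  commands:
    - [0.02,-0.0016,0.001,0]
    - [0.035,-0.0016,0.001,0]
    - [0.042,-0.0016,0.001,0]
    - [0.044,-0.0016,0.001,0]
    - [0.046,-0.0016,0.001,0]
    - [0.048,-0.0016,0.001,0]
    - [0.05,-0.0016,0.001,0]
    - [0.052,-0.0016,0.001,0]
    - [0.0535,-0.0016,0.001,0]
    - [0.0535,-0.0016,0.001,0]

```text
time: 38.55
tcp_pos: [0.4703, -0.0473, 0.2491]
tcp_rot: [0.496, 1.562, -0.101]
contact_force: [0.2, 0.9, -1.1]
gripper_width: 0.012
```

```bash
python3 - <<'E'
from key import *
s=r.sense();print(np.degrees(jawyaw(T())),ktip(T()).round(4),s['contact_force'].round(2),s['ft_torque'].round(2))
for j in(55,25,0,-20):print(kto((*H['c'],.158),j))
E
```

```text
55.78601667743944 [ 0.4692 -0.0468  0.1586] [ 0.21  0.91 -1.08] [ 0.01 -0.16  0.01]
(array([ 0.0006, -0.0001, -0.0002]), 0.014)
(array([ 0.0006, -0.0011, -0.0002]), 0.537)
(array([ 0.0006, -0.0018, -0.0006]), 0.974)
(array([ 0.0006, -0.0023, -0.0011]), 1.323)
```

move_arm:
  commands:
    - [0.0006,-0.0003,0,0.12]
    - [0.0006,-0.0006,0,0.24]
    - [0.0006,-0.0008,0,0.36]
    - [0.0006,-0.001,-0.0001,0.48]
    - [0.0006,-0.0012,-0.0002,0.6]
    - [0.0006,-0.0014,-0.0003,0.72]
    - [0.0006,-0.0016,-0.0004,0.84]
    - [0.0006,-0.0018,-0.0006,0.96]
    - [0.0006,-0.002,-0.0008,1.08]
    - [0.0006,-0.0022,-0.0009,1.2]

```text
time: 39.38
tcp_pos: [0.4691, -0.0483, 0.2487]
tcp_rot: [1.805, 1.561, 0.003]
contact_force: [1.4, 0.9, -2.1]
gripper_width: 0.0117
```

```bash
python3 - <<'E'
from key import *
s=r.sense();print(np.degrees(jawyaw(T())),ktip(T()).round(4),s['contact_force'].round(2),s['ft_torque'].round(2))
for j in(-20,-30,-39):print(kto((*H['c'],.158),j))
E
```

```text
-13.280659311308323 [ 0.4699 -0.0463  0.1582] [ 1.4   0.93 -2.06] [ 0.18 -0.34  0.22]
(array([ 0.0002, -0.001 ,  0.0007]), 0.117)
(array([ 0.0002, -0.0014,  0.0007]), 0.292)
(array([ 0.0002, -0.0017,  0.0007]), 0.449)
```

move_arm:
  commands:
    - [0,-0.001,0.0007,0.06]
    - [0,-0.001,0.0007,0.12]
    - [0,-0.001,0.0007,0.18]
    - [0,-0.001,0.0007,0.24]
    - [0,-0.001,0.0007,0.3]
    - [0,-0.0012,0.0007,0.36]
    - [0,-0.0014,0.0007,0.41]
    - [0,-0.0014,0.0007,0.46]
    - [0,-0.0014,0.0007,0.46]
    - [0,-0.0014,0.0007,0.46]

```text
time: 40.22
tcp_pos: [0.4681, -0.0482, 0.2488]
tcp_rot: [2.339, 1.559, 0.078]
contact_force: [1.3, 1.6, -2.3]
gripper_width: 0.0116
```

move_arm:
  commands:
    - [0,0,0,-0.05]
    - [0,0,0,-0.1]
    - [0,0,0,-0.15]
    - [-0.01,0,0,-0.15]
    - [-0.03,0,0,-0.15]
    - [-0.05,0,0,-0.15]
    - [-0.06,0,0,-0.15]
    - [-0.06,0,0,-0.15]
    - [-0.06,0,0,-0.15]
    - [-0.06,0,0,-0.15]

```text
time: 41.05
tcp_pos: [0.4668, -0.0482, 0.308]
tcp_rot: [2.23, 1.561, 0.118]
contact_force: [-0.2, 0.6, -2.4]
gripper_width: 0.0119
```

```bash
python3 - <<'E'
from key import *
s=r.sense();print(T().round(4),np.degrees(jawyaw(T())),ktip(T()).round(4))
print(kto((*H['a'],.215),-4.5))
E
```

```text
[[ 0.0098  0.8573 -0.5147  0.4668]
 [ 0.0012 -0.5147 -0.8574 -0.0482]
 [-1.      0.0078 -0.006   0.308 ]
 [ 0.      0.      0.      1.    ]] -30.97942851842193 [ 0.4682 -0.0462  0.2174]
(array([ 0.0044,  0.1016, -0.1935]), -0.462)
```

move_arm:
  commands:
    - [0,0.018,-0.035,-0.1]
    - [0,0.035,-0.07,-0.2]
    - [0,0.053,-0.105,-0.3]
    - [0,0.07,-0.14,-0.4]
    - [0,0.088,-0.17,-0.462]
    - [0.002,0.099,-0.188,-0.462]
    - [0.003,0.1015,-0.193,-0.462]
    - [0.004,0.1015,-0.1935,-0.462]
    - [0.004,0.1015,-0.1935,-0.462]
    - [0.004,0.1015,-0.1935,-0.462]

```text
time: 41.88
tcp_pos: [0.652, 0.0647, 0.3057]
tcp_rot: [1.738, 1.563, 0.088]
contact_force: [0.4, -0.3, -0.7]
gripper_width: 0.0117
```

```bash
python3 - <<'E'
from key import *
s=r.sense();print(T().round(4),np.degrees(jawyaw(T())),ktip(T()).round(4),s['joints'].round(2))
print(kto((*H['a'],.158),-4.5))
p,W=grab('wrist');Q=W.reshape(-1,3);
for n,V in(('w',W),('side',grab('side')[1]),('scene',grab('scene')[1])):
    Q=V.reshape(-1,3);c=H['c'];D=np.hypot(Q[:,0]-c[0],Q[:,1]-c[1]);k=(D<.045)&(D>.021)&(abs(Q[:,2]-.152)<.0045);v=Q[k,:2]-c;print(n,k.sum(),np.degrees(np.arctan2(*v.mean(0)[::-1])))
E
```

```text
[[ 8.000e-03  9.968e-01 -7.930e-02  6.520e-01]
 [ 7.000e-04 -7.930e-02 -9.968e-01  6.470e-02]
 [-1.000e+00  7.900e-03 -1.300e-03  3.057e-01]
 [ 0.000e+00  0.000e+00  0.000e+00  1.000e+00]] -4.549224761150527 [0.6524 0.0667 0.2151] [-0.01  0.37  1.16  0.    1.61  0.07]
(array([ 0.0572,  0.0011, -0.0007]), -0.001)
w 199 59.78460245890211
side 17 51.42005059332926
scene 17 64.21521609677762
```

move_arm:
  commands:
    - [0.02,0.001,-0.0007,0]
    - [0.035,0.001,-0.0007,0]
    - [0.044,0.001,-0.0007,0]
    - [0.047,0.001,-0.0007,0]
    - [0.049,0.001,-0.0007,0]
    - [0.051,0.001,-0.0007,0]
    - [0.053,0.001,-0.0007,0]
    - [0.055,0.001,-0.0007,0]
    - [0.057,0.001,-0.0007,0]
    - [0.057,0.001,-0.0007,0]

```text
time: 42.87
tcp_pos: [0.6541, 0.0653, 0.2496]
tcp_rot: [1.744, 1.561, 0.094]
contact_force: [-0.1, -0.4, -2.0]
gripper_width: 0.0117
```

```bash
python3 - <<'E'
from key import *
s=r.sense();print(np.degrees(jawyaw(T())),ktip(T()).round(4),s['contact_force'].round(2),s['ft_torque'].round(2))
for j in(-4.5,-35,-60,-80):print(kto((*H['a'],.158),j))
E
```

```text
-4.564834485841884 [0.6546 0.0674 0.159 ] [-0.07 -0.39 -2.04] [-0.07 -0.07 -0.03]
(array([ 0.001 , -0.0006,  0.    ]), -0.001)
(array([ 0.001 , -0.0016,  0.    ]), 0.531)
(array([ 0.001 , -0.0024, -0.0004]), 0.968)
(array([ 0.001 , -0.0028, -0.0009]), 1.317)
```

Inserted without force. Now turning screw a: its stop is near jaw −88°, and I'll overturn to about −100°.

move_arm:
  commands:
    - [0.001,-0.0008,0,0.12]
    - [0.001,-0.001,0,0.24]
    - [0.001,-0.0012,0,0.36]
    - [0.001,-0.0015,0,0.48]
    - [0.001,-0.0018,-0.0001,0.6]
    - [0.001,-0.002,-0.0002,0.72]
    - [0.001,-0.0022,-0.0003,0.84]
    - [0.001,-0.0024,-0.0004,0.96]
    - [0.001,-0.0026,-0.0006,1.08]
    - [0.001,-0.0027,-0.0008,1.2]

```text
time: 43.7
tcp_pos: [0.6522, 0.0666, 0.2488]
tcp_rot: [2.962, 1.559, 0.106]
contact_force: [0.7, -0.4, -2.0]
gripper_width: 0.0119
```

```bash
python3 - <<'E'
from key import *
s=r.sense();print(np.degrees(jawyaw(T())),ktip(T()).round(4),s['contact_force'].round(2),s['ft_torque'].round(2))
for j in(-88,-100):print(kto((*H['a'],.158),j))
E
```

```text
-73.61623445119473 [0.655  0.0678 0.1583] [ 0.73 -0.38 -2.03] [ 0.08 -0.22  0.25]
(array([ 0.0003, -0.0004,  0.0011]), 0.251)
(array([ 0.0003, -0.0008,  0.0011]), 0.46)
```

move_arm:
  commands:
    - [0,-0.0002,0.001,0.06]
    - [0,-0.0003,0.001,0.12]
    - [0,-0.0004,0.001,0.18]
    - [0,-0.0004,0.001,0.24]
    - [0,-0.0005,0.001,0.3]
    - [0,-0.0006,0.001,0.36]
    - [0,-0.0007,0.001,0.41]
    - [0,-0.0008,0.001,0.46]
    - [0,-0.0008,0.001,0.46]
    - [0,-0.0008,0.001,0.46]

```text
time: 44.53
tcp_pos: [0.6517, 0.0677, 0.2489]
tcp_rot: [-2.795, 1.557, 0.174]
contact_force: [2.0, 1.4, -2.9]
gripper_width: 0.0117
```

move_arm:
  commands:
    - [0,0,0,-0.05]
    - [0,0,0,-0.1]
    - [0,0,0,-0.15]
    - [-0.01,0,0,-0.15]
    - [-0.03,0,0,-0.15]
    - [-0.05,0,0,-0.15]
    - [-0.06,0,0,-0.15]
    - [-0.06,0,0,-0.15]
    - [-0.06,0,0,-0.15]
    - [-0.06,0,0,-0.15]

```text
time: 45.37
tcp_pos: [0.6503, 0.0675, 0.3079]
tcp_rot: [-2.925, 1.559, 0.194]
contact_force: [-0.4, -0.5, -0.8]
gripper_width: 0.0119
```

```bash
python3 - <<'E'
from key import *
s=r.sense();print(T().round(4),np.degrees(jawyaw(T())),ktip(T()).round(4))
print(kto((.632,-.0547,.215),-90))
E
```

```text
[[ 0.0114 -0.0226 -0.9997  0.6503]
 [ 0.0022 -0.9997  0.0227  0.0675]
 [-0.9999 -0.0025 -0.0113  0.3079]
 [ 0.      0.      0.      1.    ]] -91.29713921168042 [0.6532 0.0682 0.2174]
(array([0.0018, 0.1234, 0.0185]), -0.023)
```

move_arm:
  commands:
    - [0,0.03,0.004,0]
    - [0,0.06,0.008,0]
    - [0,0.09,0.013,0]
    - [0,0.11,0.016,0]
    - [0,0.12,0.018,0]
    - [0,0.123,0.0185,0]
    - [0,0.123,0.0185,0]
    - [0,0.123,0.0185,0]
    - [0,0.123,0.0185,0]
    - [0,0.123,0.0185,0]

```text
time: 46.2
tcp_pos: [0.6292, -0.0537, 0.3072]
tcp_rot: [-2.883, 1.559, 0.238]
contact_force: [0.3, -0.2, -1.7]
gripper_width: 0.0121
```

```bash
python3 - <<'E'
from key import *
from scipy.optimize import least_squares
M=T();print(M.round(4),np.degrees(jawyaw(M)),ktip(M).round(4),r.sense()['joints'].round(2))
P={n:grab(n) for n in('wrist','side','scene')};save('w12',P['wrist'][0],1.3)
w8=np.load('pics/w8.npz')['W']
for n,W in [(k,v[1]) for k,v in P.items()]+[('side9',np.load('pics/side9.npz')['W']),('scene9',np.load('pics/scene9.npz')['W'])]:
    Q=W.reshape(-1,3)
    c=H['a'];D=np.hypot(Q[:,0]-c[0],Q[:,1]-c[1]);k=(D<.045)&(D>.021)&(abs(Q[:,2]-.152)<.0045);v=Q[k,:2]-c
    if k.sum():print(n,'dog a',k.sum(),np.degrees(np.arctan2(*v.mean(0)[::-1])))
    c=(.632,-.055);D=np.hypot(Q[:,0]-c[0],Q[:,1]-c[1]);k=(D<.03)&(abs(Q[:,2]-.1)<.004)
    if k.sum()>10:
        s=least_squares(lambda c:np.hypot(*(Q[k,:2]-c).T)-.02075,c,loss='soft_l1',f_scale=.002);print(n,'holder',k.sum(),s.x.round(4),abs(s.fun).mean().round(4))
print(kto((.632,-.0547,.11),-90))
E
```

```text
[[ 0.0113 -0.021  -0.9997  0.6292]
 [ 0.0027 -0.9998  0.021  -0.0537]
 [-0.9999 -0.003  -0.0112  0.3072]
 [ 0.      0.      0.      1.    ]] -91.20268475363451 [ 0.6321 -0.053   0.2167] [-0.2   0.32  1.22  0.    1.59  1.39]
wrist dog a 203 -176.36906052338912
wrist holder 215 [ 0.6325 -0.0531] 0.0009
side dog a 14 -176.65829376214313
side holder 33 [ 0.6376 -0.0529] 0.0015
scene dog a 22 -174.26858658013856
scene holder 39 [ 0.6332 -0.0533] 0.0014
side9 dog a 24 -69.30552947676684
side9 holder 33 [ 0.6375 -0.0526] 0.0014
scene9 dog a 22 -98.61533706482174
scene9 holder 53 [ 0.6327 -0.054 ] 0.0016
(array([0.1068, 0.0015, 0.0012]), -0.022)
```

View pics/w12.png

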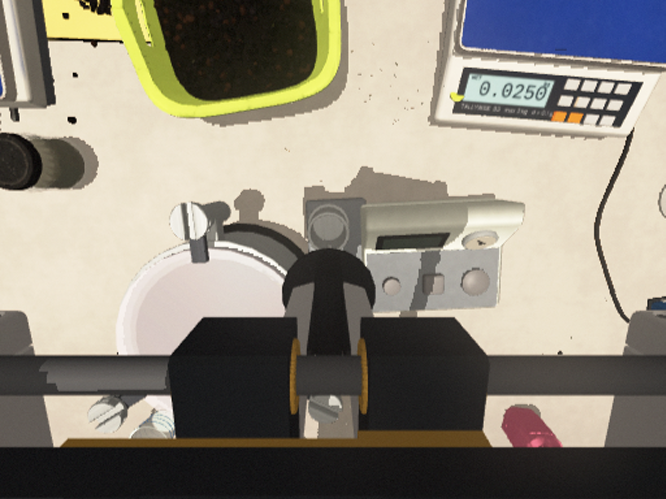

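Dog a (198,240) is over the lid at its stop. The empty holder (327,228) lies at (0.6325, −0.0533), so I'm lowering the key into it.

move_arm:
  commands:
    - [0.04,0.0005,0,0]
    - [0.08,0.0005,0.0005,0]
    - [0.105,0.0007,0.001,0]
    - [0.115,0.0008,0.001,0]
    - [0.125,0.001,0.001,0]
    - [0.14,0.001,0.0015,0]
    - [0.155,0.001,0.0015,0]
    - [0.165,0.001,0.0015,0]
    - [0.175,0.001,0.002,0]
    - [0.178,0.001,0.002,0]

```text
time: 47.18
tcp_pos: [0.629, -0.0547, 0.1285]
tcp_rot: [-2.882, 1.56, 0.238]
contact_force: [0.4, 0.3, -1.4]
gripper_width: 0.0118
```

```bash
python3 - <<'E'
from key import *
s=r.sense();print(T()[:3,3],ktip(T()).round(4),s['contact_force'].round(2),s['ft_torque'].round(2))
print(kto((.6325,-.0535,.0345),-91.2))
E
```

```text
[ 0.62895986 -0.05468663  0.12854757] [ 0.6318 -0.054   0.038 ] [ 0.36  0.29 -1.4 ] [0.02 0.   0.01]
(array([ 0.0035, -0.0005, -0.0006]), -0.0)
```

move_arm:
  commands:
    - [0.001,0,-0.0005,0]
    - [0.002,0,-0.0005,0]
    - [0.003,0,-0.0005,0]
    - [0.0037,0,-0.0005,0]
    - [0.004,0,-0.0005,0]
    - [0.004,0,-0.0005,0]
    - [0.004,0,-0.0005,0]
    - [0.004,0,-0.0005,0]
    - [0.004,0,-0.0005,0]
    - [0.004,0,-0.0005,0]

```text
time: 48.02
tcp_pos: [0.6298, -0.0547, 0.125]
tcp_rot: [-2.92, 1.559, 0.2]
contact_force: [-0.1, -1.3, 1.2]
gripper_width: 0.0119
```

move_arm:
  commands:
    - [0,0,0,0]
    - [0,0,0,0]
    - [0,0,0,0]
    - [0,0,0,0]
    - [0,0,0,0]
    - [-0.02,0,0,0]
    - [-0.04,0,0,0]
    - [-0.07,0,0,0]
    - [-0.09,0,0,0]
    - [-0.1,0,0,0]
  grip: 0.034

```text
time: 48.85
tcp_pos: [0.6301, -0.0552, 0.2283]
tcp_rot: [-3.039, 1.554, 0.081]
contact_force: [0.6, 0.2, -0.3]
gripper_width: 0.0338
```

```bash
python3 - <<'E'
from key import *
M=T();print(M.round(4),r.sense()['joints'].round(2))
P={n:grab(n) for n in('wrist','side','scene')}
for n,(p,W) in P.items():
    Q=W.reshape(-1,3);c=(.632,-.054);D=np.hypot(Q[:,0]-c[0],Q[:,1]-c[1]);k=(D<.04)&(Q[:,2]>.145)&(Q[:,2]<.163)
    if k.sum():print(n,k.sum(),Q[k].mean(0).round(4),Q[k,2].max())
print(to(.5598,-.1266,.15))
E
```

```text
[[ 0.0166 -0.0213 -0.9996  0.6301]
 [ 0.0013 -0.9998  0.0214 -0.0552]
 [-0.9999 -0.0017 -0.0165  0.2283]
 [ 0.      0.      0.      1.    ]] [-0.2   0.35  1.37  0.    1.41  1.39]
wrist 706 [ 0.6303 -0.0551  0.1549] 0.1579583160394242
side 35 [ 0.635  -0.054   0.1511] 0.1556813257438916
scene 61 [ 0.6287 -0.0568  0.1524] 0.16088529397231865
(array([0.0741, 0.0732, 0.0683]), 0)
```

move_arm:
  commands:
    - [0,0.03,0.03,0]
    - [0,0.05,0.05,0]
    - [0,0.065,0.063,0]
    - [0,0.073,0.068,0]
    - [0.03,0.073,0.068,0]
    - [0.06,0.073,0.068,0]
    - [0.09,0.073,0.068,0]
    - [0.11,0.073,0.068,0]
    - [0.12,0.073,0.068,0]
    - [0.12,0.073,0.068,0]
  grip: 0.0
  newtons: 20

```text
time: 49.83
tcp_pos: [0.5587, -0.1252, 0.1006]
tcp_rot: [-2.423, 1.563, 0.697]
contact_force: [-0.1, 0.9, 0.2]
gripper_width: 0.0
```

```bash
python3 - <<'E'
from h import *
M=T();print(M.round(4),r.sense()['contact_force']);print(to(.5598,-.1266,.070))
E
```

```text
[[ 0.0058 -0.0214 -0.9998  0.5587]
 [ 0.0049 -0.9998  0.0214 -0.1252]
 [-1.     -0.005  -0.0057  0.1006]
 [ 0.      0.      0.      1.    ]] [-0.06390881  0.89520768  0.21232102]
(array([ 0.0306,  0.0015, -0.0009]), 0)
```

move_arm:
  commands:
    - [0.012,0.0015,-0.001,0]
    - [0.02,0.0015,-0.001,0]
    - [0.024,0.0015,-0.001,0]
    - [0.026,0.0015,-0.001,0]
    - [0.028,0.0015,-0.001,0]
    - [0.029,0.0015,-0.001,0]
    - [0.03,0.0015,-0.001,0]
    - [0.031,0.0015,-0.001,0]
    - [0.031,0.0015,-0.001,0]
    - [0.031,0.0015,-0.001,0]

```text
time: 50.67
tcp_pos: [0.56, -0.1265, 0.0711]
tcp_rot: [-2.528, 1.563, 0.592]
contact_force: [-2.8, 2.2, 8.8]
gripper_width: 0.0005
```

```bash
python3 - <<'E'
from h import *
M=T();print(M[:3,3].round(4),r.sense()['contact_force']);print(to(.5608,-.1765,.100))
E
```

```text
[ 0.56   -0.1265  0.0711] [-2.7857295   2.15166129  8.77280972]
(array([-0.0291,  0.0498, -0.002 ]), 0)
```

The wake button took 8.8 N, past the 5 N for fully down. Next is the square button.

move_arm:
  commands:
    - [-0.015,0,0,0]
    - [-0.029,0,0,0]
    - [-0.029,0.02,-0.001,0]
    - [-0.029,0.04,-0.002,0]
    - [-0.029,0.05,-0.002,0]
    - [-0.029,0.05,-0.002,0]
    - [-0.029,0.05,-0.002,0]
    - [-0.029,0.05,-0.002,0]
    - [-0.029,0.05,-0.002,0]
    - [-0.029,0.05,-0.002,0]

```text
time: 51.5
tcp_pos: [0.5607, -0.1758, 0.0998]
tcp_rot: [-2.468, 1.562, 0.653]
contact_force: [-0.0, 0.3, 0.4]
gripper_width: 0.0005
```

```bash
python3 - <<'E'
from h import *
M=T();print(M.round(4),r.sense()['contact_force']);print(to(.5608,-.1765,.070))
E
```

```text
[[ 0.0066 -0.0206 -0.9998  0.5607]
 [ 0.0051 -0.9998  0.0206 -0.1758]
 [-1.     -0.0052 -0.0065  0.0998]
 [ 0.      0.      0.      1.    ]] [-0.0395176   0.3134046   0.39398515]
(array([0.0298, 0.0008, 0.0001]), 0)
```

move_arm:
  commands:
    - [0.012,0.001,0,0]
    - [0.02,0.001,0,0]
    - [0.023,0.001,0,0]
    - [0.025,0.001,0,0]
    - [0.027,0.001,0,0]
    - [0.028,0.001,0,0]
    - [0.029,0.001,0,0]
    - [0.03,0.001,0,0]
    - [0.03,0.001,0,0]
    - [0.03,0.001,0,0]

```text
time: 52.33
tcp_pos: [0.5605, -0.1762, 0.0712]
tcp_rot: [-2.402, 1.562, 0.719]
contact_force: [-3.4, 2.5, 9.0]
gripper_width: 0.0006
```

```bash
python3 - <<'E'
from h import *
M=T();print(M[:3,3].round(4),r.sense()['contact_force']);print(to(.5632,-.2265,.100))
E
```

```text
[ 0.5605 -0.1762  0.0712] [-3.43348026  2.49938373  8.98497052]
(array([-0.0291,  0.0501, -0.004 ]), 0)
```

The square button took 9 N. Last is the mushroom button; all three clamps were measured at their stops.

move_arm:
  commands:
    - [-0.015,0,0,0]
    - [-0.029,0,0,0]
    - [-0.029,0.02,-0.001,0]
    - [-0.029,0.04,-0.003,0]
    - [-0.029,0.05,-0.004,0]
    - [-0.029,0.05,-0.004,0]
    - [-0.029,0.05,-0.004,0]
    - [-0.029,0.05,-0.004,0]
    - [-0.029,0.05,-0.004,0]
    - [-0.029,0.05,-0.004,0]

```text
time: 53.17
tcp_pos: [0.5631, -0.2255, 0.0997]
tcp_rot: [-2.321, 1.562, 0.8]
contact_force: [-1.4, -0.3, 0.4]
gripper_width: 0.0002
```

move_arm:
  commands:
    - [0.012,0,0,0]
    - [0.02,0,0,0]
    - [0.023,0,0,0]
    - [0.025,0,0,0]
    - [0.027,0,0,0]
    - [0.028,0,0,0]
    - [0.029,0,0,0]
    - [0.03,0,0,0]
    - [0.03,0,0,0]
    - [0.03,0,0,0]

```text
time: 54.0
tcp_pos: [0.563, -0.2248, 0.0712]
tcp_rot: [-2.282, 1.562, 0.84]
contact_force: [-3.1, 4.4, 10.0]
gripper_width: 0.0004
```

```bash
python3 - <<'E'
from h import *
M=T();print(M[:3,3].round(4),r.sense()['contact_force'])
E
```

```text
[ 0.563  -0.2248  0.0712] [-3.08785085  4.42003968  9.97501   ]
```

Pressed with 10 N. Now I'll rise, back away and check everything.

move_arm:
  commands:
    - [-0.03,0,0,0]
    - [-0.07,0,0,0]
    - [-0.11,0,0.02,0]
    - [-0.15,0,0.05,0]
    - [-0.19,0,0.08,0]
    - [-0.23,-0.03,0.1,0]
    - [-0.27,-0.06,0.11,0]
    - [-0.3,-0.09,0.12,0]
    - [-0.31,-0.11,0.12,0]
    - [-0.31,-0.11,0.12,0]

```text
time: 54.83
tcp_pos: [0.4435, -0.1129, 0.386]
tcp_rot: [-2.835, 1.556, 0.288]
contact_force: [-0.5, -0.5, 0.7]
gripper_width: 0.0004
```

```bash
sed -i "s/'w8'/'w13'/;s/w8.npz/w13.npz/" meas.py; cat >> meas.py <<'E'
Hh=dict(a=(.6540,.0674),b=(.4627,.1705),c=(.4690,-.0467))
for n,c in Hh.items():
    d=D(c);k=(d<.045)&(d>.021)&(abs(Q[:,2]-.152)<.0045)
    v=Q[k,:2]-c;print('dog',n,k.sum(),np.degrees(np.arctan2(*v.mean(0)[::-1])).round(1),'inward',np.degrees(np.arctan2(*(C-c)[::-1])).round(1))
E
python3 meas.py
```

```text
[[ 0.0142 -0.0191 -0.9997  0.4435]
 [ 0.0042 -0.9998  0.0192 -0.1129]
 [-0.9999 -0.0045 -0.0141  0.386 ]
 [ 0.      0.      0.      1.    ]] -1.5899165147359098
knob (array([0.5265, 0.0612, 0.1767]), array([0.033, 0.033, 0.023]), 648) 0.18479232181919536
lid plane [-0.0005  0.0002  0.1439]
lid disc (array([0.5267, 0.0618, 0.1443]), array([0.207, 0.2  , 0.012]), 14379)
a [0.6545 0.0674] (array([0.6541, 0.0665, 0.1642]), array([0.032, 0.034, 0.009]), 536) [0.6536 0.0663]
b [0.4621 0.1704] (array([0.4626, 0.1702, 0.1643]), array([0.033, 0.034, 0.009]), 372) [0.4629 0.1692]
c [ 0.4691 -0.0477] (array([ 0.4694, -0.0473,  0.1642]), array([0.032, 0.033, 0.008]), 333) [ 0.4694 -0.0475]
grip (array([ 0.6276, -0.0553,  0.1519]), array([0.052, 0.013, 0.012]), 408) ((628.1741333007812, -55.2829475402832), (12.076234817504883, 52.24726867675781), 88.6937484741211)
wake (array([ 0.5598, -0.1275,  0.0672]), array([0.019, 0.019, 0.008]), 127)
prog (array([ 0.5614, -0.1772,  0.0659]), array([0.024, 0.024, 0.009]), 223)
start (array([ 0.5629, -0.227 ,  0.0662]), array([0.032, 0.032, 0.01 ]), 316)
dog a 202 -176.1 inward -178.2
dog b 158 -59.5 inward -58.4
dog c 144 61.1 inward 61.6
```

View pics/w13.png

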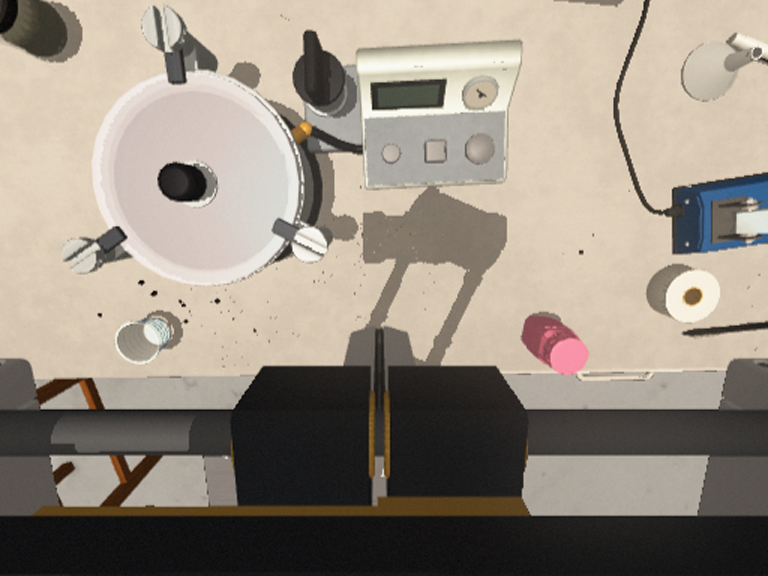

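The final view shows all three dogs over the lid at (176,65), (110,240) and (287,230). The lid is flat, the key is in its holder at (315,75) and the buttons are up. Handing in.

```bash
python3 -c "
from h import *
print(hand_in())"
```

```text
the job is handed in; nothing more can be done
None
```

The leak test is done and handed in at about 55 s of the 210 s allowed; the hand-in reported no verdict.

- **Jars and lid:** All three white jars went into the chamber's cups, and I left the pink one alone. The lid is seated flat, its top 142–144 mm above the table (142 nominal), and its centre within about 2.5 mm of the rim's. I last saw the jars just before the lid went on, upright in their cups, and did not measure them again through the lid.
- **Clamps:** I turned all three to their stops with the key. In the last picture the dogs lie within about 2° of pointing straight at the chamber's axis.
- **Buttons:** I pressed the round, square and mushroom buttons in that order. The force reached about 9–10 N on each, past the 5 N for fully down. All three measured up afterwards.
- **Key:** It hangs upright in its holder, collar on the mouth, about 5 mm off the holder's centre (12 mm allowed).
- **Disagreements:** The side camera read about 5 mm further in x than the wrist and scene cameras, and its few points on the dogs gave angles up to about 12° off. I relied on the wrist camera. The tool also drifted up to about 0.02 rad from vertical, which I allowed for when placing the key's tip.

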